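# Hang the yellow ear defenders on the rail under the shelf

## Task

Take the yellow ear defenders off the rim of the green tote and hang them over the rail under the wire shelf, headband squarely across the tube in the empty place between the two green rings, one cup in front of the rail and one behind. The shelf leaves too little height to bring them in upright, so tip them in under it, rest the headband gently on the rail without knocking rail or shelf, and ease them nearly upright before letting go so that they end hanging straight and still. Leave the blue pair and the other things on the bench as they are.

Things in the scene. Friction and masses are not known exactly. Their poses are not given: they have to be found in the camera images.
- ear_defenders: yellow ear defenders, rigid, 160 to 230 g, hanging over the tote's near wall at the start. Origin: middle of the underside of the headband's crown, the spot to rest on the rail. x from cup to cup (+x: the cup inside the tote), y along the band's width, z up. Overall 172 mm (x) by 183 mm tall, from the band's top at z=+13 mm to the cups' lowest point at z=-170 mm; balances near z=-105 mm
- band_grip (a point): point on the band's underside 34 mm to the robot's side of the crown (-x); axes as the ear defenders. The black band is 30 mm wide (y: grip it across this) and 13 mm thick; its underside is flat at z=0 for |x|<12 mm, z=-9 mm at 30, z=-28 mm at 46, z=-50 mm at 56 mm. Fingertips reaching below the underside at the crown itself would meet the rail; gripped here they pass beside it
- cups_middle (a point): point midway between the two ear cups, 122 mm below the crown; axes as the ear defenders. Each cup is 75 mm (y) by 95 mm tall; the open gap between them, which must pass over the rail, is 66 mm wide (x from -33 to +33 mm). Gripped with less than about 50 N the pair can swing some degrees in the fingers when tipped: its weight lies mostly in the cups
- tote: green plastic tote, fixed, 170 (x) by 300 (y) by 180 mm tall, walls 5 mm. Origin: centre of its underside on the bench. The ear defenders hang over the middle part of its near wall (x = -82.5 mm), one cup outside, one inside
- rack: bench-top rack of chrome wire, fixed: four 25 mm posts at x = +-130, y = +-420 mm, wire shelf 840 mm wide (y). Origin: on the bench under the middle of the rack; y along the shelf. The shelf's front edge lies at x=-140 mm; its underside is 395 mm above the bench. Small green bins stand on it
- rail: horizontal aluminium tube, 25 mm diameter, 840 mm long along its y axis, clamped to the rack's front posts below the shelf, fixed; its height is set differently each time. Origin: centre of the tube. The tube lies 32 mm behind (+x of) the shelf's front edge, with 165 to 180 mm free height between the tube's top and the shelf's underside
- place (a point): middle of the empty place on the rail, on the top line of the tube: y along the rail, z up, x away from the robot. A green rubber ring (31 mm diameter, 8 mm wide) sits on the tube 70 mm to either side
- blue_pair: blue ear defenders of the same shape, hanging on the rail about 180 mm to the +y side of the empty place; origin and axes as for the yellow pair. Leave them
- caliper: digital caliper lying on the bench, 230 mm long. Origin: under its middle. Leave it
- plug_gauge: thread plug gauge lying on the bench, 115 mm long, 24 mm thick. Origin: under its middle. Leave it
- ring_gauge: steel ring gauge, 52 mm diameter, 14 mm high. Origin: under its middle. Leave it
- oil_bottle: white oil bottle, 56 mm diameter, 150 mm tall. Origin: under its middle. Leave it
- mug: white mug, 80 mm diameter, 90 mm tall. Origin: under its middle. Leave it
- screw_tray: blue tray of screws, 150 by 110 by 35 mm. Origin: under its middle. Leave it

How it is judged:
By the outcome, as a careful person would: the job done as asked, in the order asked, and still so for the second after the job is handed in, with the robot touching nothing.
It also fails if it takes over 48 s, if anything falls off the work surface, if the arm or the gripper's body presses on something with over 40 N, if the wrist force passes 120 N, or if a joint passes its speed limit or range.

## Robot

A 6-joint arm with a two-finger parallel gripper is mounted at the origin on the work surface. World frame = base frame: x ahead of the robot, y to its left, z up, the work surface at z = 0. Lengths are in m, angles in rad, forces in N, time in s.
With the tool pointing down it reaches from about 0.225 to 0.875 m from the base axis. Payload 3.4 kg.
Tool frame: the origin (TCP) lies at the very end of the fingers, on their centre line; the grasp point (between the pads) lies 19 mm behind it (manip.tcp_to_grasp is the distance from the TCP to the grasp point, in m); z points along the fingers, y is the line along which they close (so a half turn about z gives the same grasp; the last joint's range is limited). The gripper opens to 85 mm and grips with 20 to 120 N. Pads are 22 mm wide; open, the fingers measure 114 mm over their backs; the gripper's body (76 mm by 85 mm) begins 54 mm behind the grasp point. The pads swing forward as they close: fully open they stand 13 mm farther back than shut.
Start: joints at [1.067, 0.276, 1.505, -0, 1.361, -0.121], TCP at [0.215, 0.533, 0.231] pointing down, gripper open.
Joint ranges: [-2.89, 2.89], [-0.75, 2.08], [0.22, 2.7], [-1.18, 4.32], [0.11, 2.71], [-2.7, 2.7]. Speed limits (rad/s): [2.57, 2.57, 3.14, 3.14, 3.14, 3.14].

## Interface

Orientations are given as a unit quaternion [w, x, y, z].
In Python, from rig import status, get_image, job, manip gives the robot as it stands.
- The arm moves only by the tool apply_moves, never from a script. Its arguments are lists of equal length, an entry for each row: "xyz": the shift along the tool's x, y, z each as a share of 0.3 m, from -1 to 1, a list of three; "rot": the turn, a rotation vector about the tool's x, y, z each as a share of 60 degrees, from -1 to 1, a list of three; "hand": the opening, from -1 (shut) to 1 (fully open). A call has 1 to 8 rows; each row shifts and turns the commanded pose from where the row before left it, along the tool's axes as they then stand; what a row does not reach is not made up. A row lasts 1/8 s, in which the tool goes at most 62.5 mm and 10.7 degrees, less where a joint would pass 70% of its speed; a pose out of reach is approached as far as the arm can. A call with a number of a shift or a turn outside -1 to 1 is refused whole. A call with a gripper value outside its range is refused whole. The fingers move at their own pace and stop on an object; "force" is the grip in N (left out, the last holds). Time passes only in rows, so rows that do not move let the fingers close. It gives the time, the measured TCP pose, the force, the opening and the grip force at its end, in the units of the state.
- status.get_state(): the state, without advancing time (a new reading comes with each control period).
- get_image(name): name is "scene" or "top" or "wrist"; returns a dict with "pixels" (384x512x3 uint8, red, green, blue), "fovy" (degrees; the focal length in pixels is half the picture's height over the tangent of half this angle, whatever the lens; pixels are square), "cx", "cy" (the principal point, pixels), "origin" and "orientation" of the camera in the world; the wrist camera has in their place "tool_from_camera" (4x4, takes a point from camera to tool coordinates, whose origin is the TCP and whose axes are the flange's). Camera axes: x right, y down, z forward; pixel columns grow to the right and rows downward; lengths in m; the calibration is good to about 2 mm. A picture is of the moment at which its call begins: read the wrist's pose just before it. There is no depth.
- job.sign_off(): hands the job in; it is judged then, once.
The state is a dict: "clock": time; "qpos": joint angles; "qd": joint speeds; "effort": joint torques, N m; "position": TCP position; "ee_rot": TCP orientation; "contact_force": force on the tool from outside, world axes, zero at the start; "moment": the same for the moment, N m; "width": finger opening in m; "gripper_force": force on a finger pad.
Only numpy, scipy, OpenCV 4.12 (cv2) and the standard library are available. Lean on these libraries where they do the work, as an engineer would, in place of code of your own. Each camera call takes 0.05 s, during which the arm holds its last target. There are 200 camera calls.

## Working session

There is one attempt and no reset: what is moved stays moved. The work goes in short steps, Python scripts to look and compute and a tool call to move; the robot and the scene stay as the last step left them, time stands still between calls to the robot, and variables do not carry over. Pictures are saved under pics/ and viewed, at most 10 in all, crops included, and the job is handed in when it is done.

Besides the shell and the picture viewer there is one more tool, called after "Emit:" by a JSON object that holds its "fn" and its "kwargs", one argument or row to a line. apply_moves: Moves the arm, as the interface text tells. Its arguments: {"type":"object","properties":{"xyz":{"type":"array","items":{"type":"array","items":{"type":"number","minimum":-1,"maximum":1}}},"rot":{"type":"array","items":{"type":"array","items":{"type":"number","minimum":-1,"maximum":1}}},"hand":{"type":"array","items":{"type":"number"}},"force":{"type":"number"}},"required":["xyz","rot","hand"]}

```bash
mkdir -p pics; ls; cat > h.py <<'E'
import numpy as np, cv2, pickle
from rig import status,get_image,job,manip
from scipy.spatial.transform import Rotation as R
def Rq(q): return R.from_quat([q[1],q[2],q[3],q[0]])
def grab(n):
    s=status.get_state(); im=get_image(n)
    f=im["pixels"].shape[0]/2/np.tan(np.radians(im["fovy"])/2)
    if n=="wrist":
        T=np.eye(4);T[:3,:3]=Rq(s["ee_rot"]).as_matrix();T[:3,3]=s["position"]
        T=T@np.array(im["tool_from_camera"])
        o,M=T[:3,3],T[:3,:3]
    else:
        o=np.array(im["origin"]); q=np.array(im["orientation"]); M=q if q.shape==(3,3) else Rq(q).as_matrix()
    return dict(px=im["pixels"],f=f,cx=im["cx"],cy=im["cy"],o=o,M=M)
def ray(c,u,v):
    d=c["M"]@np.array([(u-c["cx"])/c["f"],(v-c["cy"])/c["f"],1]); return c["o"],d/np.linalg.norm(d)
def plane(c,u,v,z,ax=2):
    o,d=ray(c,u,v); return o+d*(z-o[ax])/d[ax]
def tri(c1,p1,c2,p2):
    A=[];b=[]
    for c,p in((c1,p1),(c2,p2)):
        o,d=ray(c,*p); P=np.eye(3)-np.outer(d,d); A.append(P); b.append(P@o)
    x=np.linalg.solve(sum(A),sum(b)); 
    return x,[np.linalg.norm(a@x-bb) for a,bb in zip(A,b)]
def proj(c,X):
    p=c["M"].T@(np.array(X)-c["o"]); return c["f"]*p[0]/p[2]+c["cx"],c["f"]*p[1]/p[2]+c["cy"]
def save(c,n,s=1,crop=None):
    i=cv2.cvtColor(c["px"],cv2.COLOR_RGB2BGR)
    if crop: i=i[crop[1]:crop[3],crop[0]:crop[2]]
    cv2.imwrite(f"pics/{n}.png",cv2.resize(i,None,fx=s,fy=s,interpolation=cv2.INTER_CUBIC))
E
python3 - <<'E'
from h import *
for n in("scene","top","wrist"):
    c=grab(n); pickle.dump(c,open(n+".pkl","wb")); print(n,c["o"].round(3),c["M"].round(3).tolist(),round(c["f"],1),c["cx"],c["cy"])
    save(c,n,1.5)
print(status.get_state(), manip.tcp_to_grasp)
E
```

```text
pics
scene [ 0.673 -0.296  1.227] [[0.952, 0.292, -0.093], [0.307, -0.907, 0.289], [-0.0, -0.304, -0.953]] 450.4 258.3664821177974 188.48676765220355
top [0.464 0.045 1.24 ] [[0.0, -0.996, 0.09], [-1.0, -0.002, -0.014], [0.015, -0.09, -0.996]] 405.1 257.72062694098247 189.84995245795207
wrist [0.145 0.561 0.373] [[0.375, 0.887, 0.272], [0.927, -0.358, -0.11], [-0.001, 0.293, -0.956]] 286.7 258.5253555234298 190.25646085851199
{'clock': 0.15, 'qpos': array([ 1.06701972e+00,  2.76491121e-01,  1.50583638e+00, -2.67712555e-05,
        1.36071466e+00, -1.20992423e-01]), 'qd': array([-3.62185416e-04, -1.08571985e-03, -2.74164718e-03, -7.54818000e-04,
       -4.88895551e-04, -5.60305520e-05]), 'effort': array([ 1.09151053e-03, -4.17149127e+01, -2.46031880e+01, -1.86854177e-04,
        7.75554799e-03, -1.70551488e-06]), 'position': array([0.21458343, 0.53303472, 0.23061719]), 'ee_rot': array([-2.10281284e-04,  1.90222952e-01,  9.81740650e-01, -6.93699458e-04]), 'contact_force': array([ 0.49906872,  0.08657336, -0.14583894]), 'moment': array([0.03724094, 0.03199606, 0.01201537]), 'gripper_force': 0.0, 'width': 0.08602781629446475} 0.0187
```

View pics/scene.png

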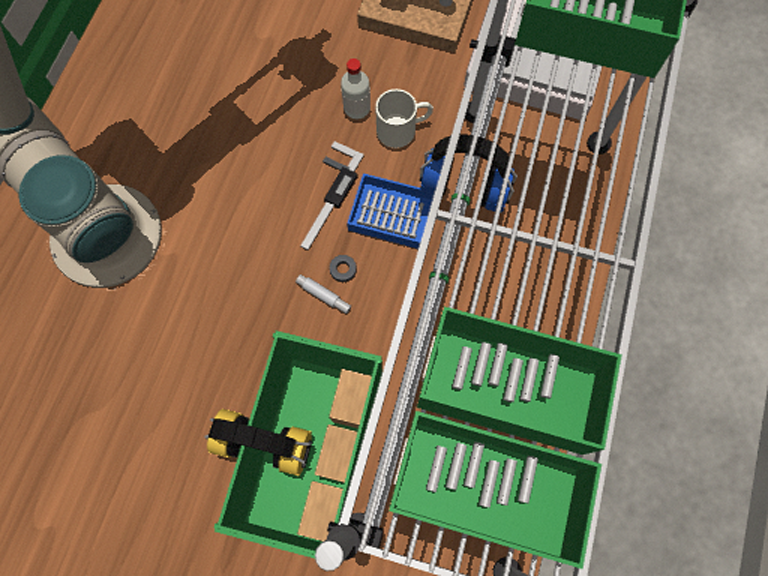

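View pics/top.png

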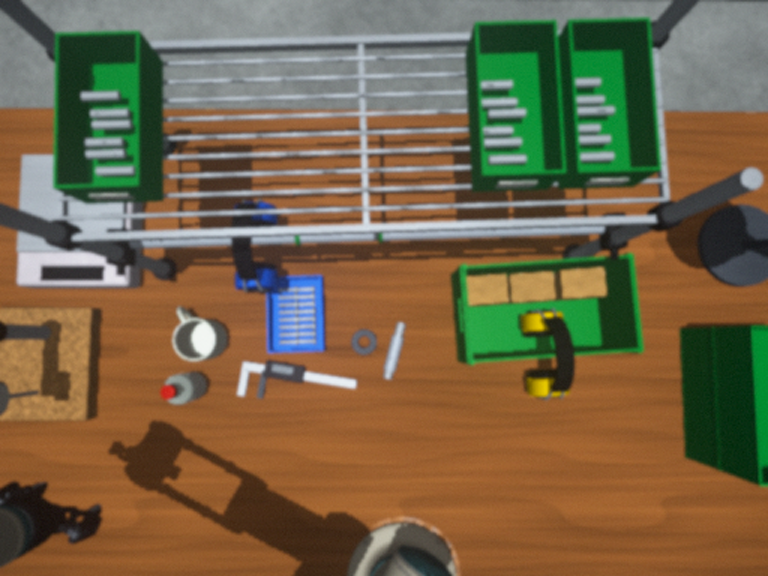

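The scene view (768x576) shows the yellow pair at about (262,442) with its black band over the tote's near wall, and the ring pair at (460,198) and (440,276). The top view shows the band at about (565,355) and the rings at (297,240) and (379,237). Next I measure with masks.

```bash
cat > m.py <<'E'
from h import *
S=pickle.load(open("scene.pkl","rb"));T=pickle.load(open("top.pkl","rb"))
def blobs(c,m,roi,amin,n):
    x0,y0,x1,y1=roi; k=np.zeros(m.shape,np.uint8); k[y0:y1,x0:x1]=m[y0:y1,x0:x1]
    N,l,st,ce=cv2.connectedComponentsWithStats(k)
    r=sorted([(st[i,4],ce[i].round(1).tolist(),st[i,:4].tolist(),i) for i in range(1,N) if st[i,4]>=amin],reverse=True)[:n]
    return r,l
res={}
for nm,c,rr,br,post in(("S",S,(285,125,315,190),(135,270,215,320),0),("T",T,(190,152,260,165),(340,200,395,270),0)):
    h=cv2.cvtColor(c["px"],cv2.COLOR_RGB2HSV).astype(int)
    g=((h[...,0]>45)&(h[...,0]<90)&(h[...,1]>90))
    print(nm,"ring",[b[:3] for b in blobs(c,g,rr,3,4)[0]])
    y=((h[...,0]>18)&(h[...,0]<33)&(h[...,1]>150)&(h[...,2]>110))
    print(nm,"yel",[b[:3] for b in blobs(c,y,br,10,4)[0]])
    k=(h[...,2]<60)&(h[...,1]<140)
    b,l=blobs(c,k,br,30,3); print(nm,"band",[x[:3] for x in b])
    u=((h[...,0]>100)&(h[...,0]<125)&(h[...,1]>150))
a=cv2.resize(cv2.cvtColor(S["px"][265:325,130:220],cv2.COLOR_RGB2BGR),(540,360),interpolation=cv2.INTER_NEAREST)
b=cv2.resize(cv2.cvtColor(T["px"][200:270,340:395],cv2.COLOR_RGB2BGR),None,fx=360/70,fy=360/70,interpolation=cv2.INTER_NEAREST)
a2=cv2.resize(cv2.cvtColor(S["px"][120:195,270:330],cv2.COLOR_RGB2BGR),(192,240),interpolation=cv2.INTER_NEAREST)
b2=cv2.resize(cv2.cvtColor(T["px"][140:170,150:270],cv2.COLOR_RGB2BGR),(600,150),interpolation=cv2.INTER_NEAREST)
W=np.zeros((600,800,3),np.uint8);W[:360,:540]=a[:360];w=min(b.shape[1],260);W[:360,540:540+w]=b[:360,:w];W[360:600,:192]=a2;W[360:510,200:800]=b2
cv2.imwrite("pics/comp.png",W)
E
python3 m.py
```

```text
S ring [(np.int32(26), [295.8, 184.7], [293, 182, 6, 7]), (np.int32(22), [310.3, 132.2], [307, 130, 7, 7]), (np.int32(12), [287.7, 182.8], [286, 181, 4, 5]), (np.int32(9), [302.2, 130.3], [301, 129, 4, 4])]
S yel [(np.int32(126), [144.2, 297.8], [138, 292, 14, 13]), (np.int32(124), [192.2, 310.1], [186, 304, 14, 13]), (np.int32(98), [198.3, 289.2], [191, 285, 16, 10]), (np.int32(90), [151.0, 276.4], [143, 273, 18, 8])]
S band [(np.int32(929), [167.7, 291.8], [139, 277, 58, 35])]
T ring [(np.int32(14), [197.9, 159.4], [197, 157, 3, 6]), (np.int32(11), [253.2, 158.1], [252, 156, 3, 5])]
T yel [(np.int32(170), [359.3, 258.0], [352, 252, 15, 13]), (np.int32(151), [355.6, 214.8], [349, 209, 15, 12]), (np.int32(29), [365.5, 209.3], [362, 207, 8, 5]), (np.int32(23), [370.4, 262.4], [368, 261, 6, 4])]
T band [(np.int32(593), [372.4, 235.8], [352, 212, 31, 48])]
```

View pics/comp.png

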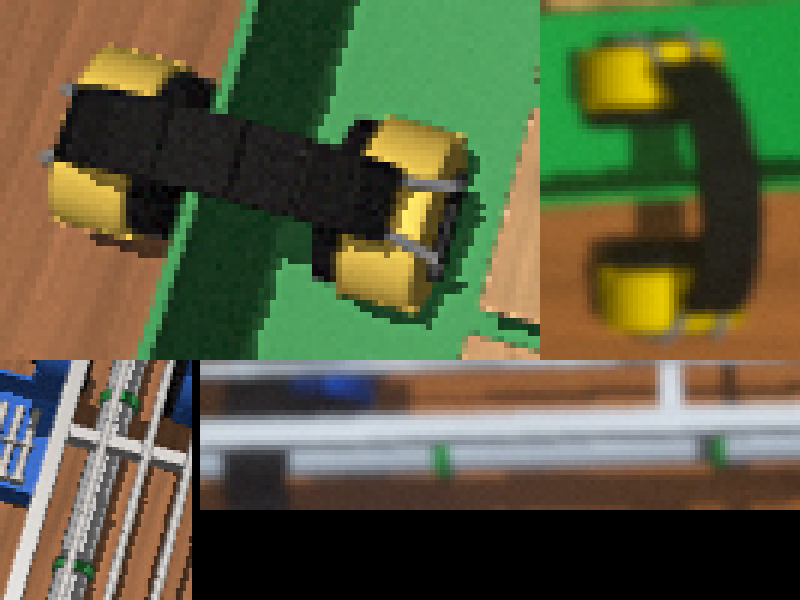

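The composite shows both bands and rings resolved: rings in the scene at about (307.5,133) and (292.5,185), and in the top view at columns 198 and 253. I triangulate them roughly now and refine with the wrist camera.

```bash
cat > m2.py <<'E'
from m import *
for a,b in(((307.3,132.5),(197.9,158.5)),((292.3,184.5),(253.2,157.3))): print("ring",[x.round(4) if hasattr(x,'round') else x for x in tri(S,a,T,b)], "at z=.21:",plane(S,*a,.21).round(4),plane(T,*b,.21).round(4))
# band midline: scene px (full-res) along band, top px by epipolar
def crop2S(u,v): return 130+u/6,265+v/6
def crop2T(u,v): return 340+(u-540)/(360/70),200+v/(360/70)
ms=[crop2S(*p) for p in((75,124),(110,131),(160,144),(205,156),(235,163),(270,171),(310,181),(345,190),(392,208))]
mt=np.array([crop2T(*p) for p in((712,310),(722,300),(733,275),(738,240),(737,200),(735,160),(728,125),(712,95),(690,75))])
from scipy.interpolate import make_interp_spline
t=np.linspace(0,8,400); mt=make_interp_spline(range(len(mt)),mt,3)(t)
for a in ms:
    best=min(((tri(S,a,T,b),tuple(b)) for b in mt),key=lambda r:r[0][1][0]+r[0][1][1]); print(np.round(a,1),best[0][0].round(4),np.round(best[0][1],4),np.round(best[1],1))
# tote near wall's top edges in scene at z=.18 and rack front edge
for p in((278,334),(218,527),(382,356)): print("tote",plane(S,p[0]/1.5,p[1]/1.5,.18).round(4))
for p in((460,262),(640,352)): print("toteT",plane(T,p[0]/1.5,p[1]/1.5,.18).round(4))
E
python3 m2.py | grep -v "^[ST] "
```

```text
ring [array([0.6406, 0.1854, 0.2098]), [np.float64(0.0032827937647977464), np.float64(0.0032827937647976688)]] at z=.21: [0.6433 0.1872 0.21  ] [0.6376 0.1837 0.21  ]
ring [array([0.6437, 0.0436, 0.2128]), [np.float64(0.0034787780827514356), np.float64(0.003478778082751441)]] at z=.21: [0.6466 0.0464 0.21  ] [0.6411 0.0418 0.21  ]
[142.5 285.7] [ 0.3887 -0.2813  0.1759] [0. 0.] [376.8 255.5]
[148.3 286.8] [ 0.4073 -0.2799  0.1949] [0.0001 0.0001] [378.4 248.7]
[156.7 289. ] [ 0.4282 -0.2787  0.2004] [0. 0.] [378.4 240.6]
[164.2 291. ] [ 0.4463 -0.2777  0.2029] [0.0001 0.0001] [378.1 233.4]
[169.2 292.2] [ 0.458  -0.2766  0.2036] [0. 0.] [377.6 228.9]
[175.  293.5] [ 0.4705 -0.2753  0.1991] [0.0001 0.0001] [376.4 224. ]
[181.7 295.2] [ 0.483  -0.2738  0.1837] [0. 0.] [374.  219.2]
[187.5 296.7] [ 0.4928 -0.2724  0.1609] [0.0001 0.0001] [370.8 215.7]
[195.3 299.7] [ 0.5019 -0.2753  0.1254] [0.006 0.006] [369.2 214.6]
tote [ 0.4307 -0.1134  0.18  ]
tote [ 0.4494 -0.4103  0.18  ]
tote [ 0.5988 -0.0964  0.18  ]
toteT [ 0.6003 -0.0995  0.18  ]
toteT [ 0.4428 -0.4124  0.18  ]
```

```bash
cat >> h.py <<'E'
from scipy.linalg import fractional_matrix_power as fmp
def pose(p,th,psi=0):
    T=np.eye(4);T[:3,:3]=(R.from_euler('z',psi,degrees=True)*R.from_euler('y',-th,degrees=True)).as_matrix()@np.diag([-1.,1,-1]);T[:3,3]=p;return T
def cur():
    s=status.get_state();T=np.eye(4);T[:3,:3]=Rq(s["ee_rot"]).as_matrix();T[:3,3]=s["position"];return T
def desc(T):
    z=T[:3,2];y=T[:3,1];return T[:3,3].round(4),"th",round(np.degrees(np.arctan2(np.hypot(z[0],z[1])*np.sign(z[0]),-z[2])),2),"psi",round(np.degrees(np.arctan2(-y[0],y[1])),2)
def plan(Tg,n,T0=None,mid=True,dp=3):
    T0=cur() if T0 is None else T0
    E=np.real(fmp(np.linalg.inv(T0)@Tg,1/n)) if n>1 else np.linalg.inv(T0)@Tg
    p=(E[:3,3]/.3).round(dp);r=(np.degrees(R.from_matrix(E[:3,:3]).as_rotvec())/60).round(dp)
    print(n,"rows xyz",p.tolist(),"rot",r.tolist(),"| mm/row",round(np.linalg.norm(p)*300,1),"deg",round(np.linalg.norm(r)*60,2))
    T=T0.copy()
    S=np.eye(4);S[:3,3]=p*.3;S[:3,:3]=R.from_rotvec(np.radians(r*60)).as_matrix()
    for i in range(n):
        T=T@S
        if i in(n//2-1,n-1): print("  after",i+1,*desc(T))
    return T
E
python3 - <<'E'
from h import *
print(desc(cur()))
T=plan(pose([.35,.3,.30],15,-8),6)
plan(pose([.42,.115,.26],40,0),6,T)
E
```

```text
(array([0.2146, 0.533 , 0.2306]), 'th', np.float64(-0.08), 'psi', np.float64(-21.93))
6 rows xyz [-0.112, -0.103, -0.027] rot [-0.005, -0.042, -0.038] | mm/row 46.4 deg 3.41
  after 3 [0.2771 0.4122 0.2591] th 7.59 psi -15.05
  after 6 [0.3491 0.3007 0.3002] th 15.16 psi -8.17
6 rows xyz [-0.034, -0.1, 0.041] rot [-0.011, -0.069, -0.02] | mm/row 34.0 deg 4.36
  after 3 [0.3792 0.2065 0.2753] th 27.6 psi -4.11
  after 6 [0.4202 0.1146 0.2595] th 40.04 psi -0.02
```

Emit:
{"fn": "apply_moves", "kwargs": {
  "xyz": [
    [-0.112,-0.103,-0.027],
    [-0.112,-0.103,-0.027],
    [-0.112,-0.103,-0.027],
    [-0.112,-0.103,-0.027],
    [-0.112,-0.103,-0.027],
    [-0.112,-0.103,-0.027]
  ],
  "rot": [
    [-0.005,-0.042,-0.038],
    [-0.005,-0.042,-0.038],
    [-0.005,-0.042,-0.038],
    [-0.005,-0.042,-0.038],
    [-0.005,-0.042,-0.038],
    [-0.005,-0.042,-0.038]
  ],
  "hand": [1,1,1,1,1,1]
}}

```text
clock: 0.9
position: [0.3495, 0.2996, 0.3008]
ee_rot: [0.132, 0.07, 0.989, -0.01]
contact_force: [-0.0, -0.0, 0.3]
width: 0.0852
gripper_force: 0.0
```

Emit:
{"fn": "apply_moves", "kwargs": {
  "xyz": [
    [-0.034,-0.1,0.041],
    [-0.034,-0.1,0.041],
    [-0.034,-0.1,0.041],
    [-0.034,-0.1,0.041],
    [-0.034,-0.1,0.041],
    [-0.034,-0.1,0.041],
    [0,0,0]
  ],
  "rot": [
    [-0.011,-0.069,-0.02],
    [-0.011,-0.069,-0.02],
    [-0.011,-0.069,-0.02],
    [-0.011,-0.069,-0.02],
    [-0.011,-0.069,-0.02],
    [-0.011,-0.069,-0.02],
    [0,0,0]
  ],
  "hand": [1,1,1,1,1,1,1]
}}

```text
clock: 1.78
position: [0.4186, 0.112, 0.2578]
ee_rot: [0.341, 0.004, 0.94, -0.0]
contact_force: [-0.0, 0.5, 0.0]
width: 0.0856
gripper_force: 0.0
```

```bash
python3 - <<'E'
from h import *
s=status.get_state();print(desc(cur()),s["qpos"].round(3),s["clock"])
c=grab("wrist");pickle.dump(c,open("w1.pkl","wb"));save(c,"w1",1.5)
h=cv2.cvtColor(c["px"],cv2.COLOR_RGB2HSV).astype(int)
g=((h[...,0]>45)&(h[...,0]<90)&(h[...,1]>90)).astype(np.uint8)
N,l,st,ce=cv2.connectedComponentsWithStats(g)
for i in range(1,N):
    if st[i,4]>30: print(st[i].tolist(),ce[i].round(1))
print([np.round(proj(c,p),1).tolist() for p in((.6406,.1854,.21),(.6437,.0436,.21))])
E
```

```text
(array([0.4186, 0.112 , 0.2578]), 'th', np.float64(39.89), 'psi', np.float64(-0.39)) [ 0.222 -0.268  2.203 -0.284  0.54  -1.147] 1.775
[0, 18, 123, 226, 20857] [ 49.3 140.8]
[311, 267, 10, 25, 161] [316.1 278.6]
[202, 268, 10, 25, 164] [205.4 280.1]
[[317.1, 275.7], [207.6, 277.0]]
```

View pics/w1.png

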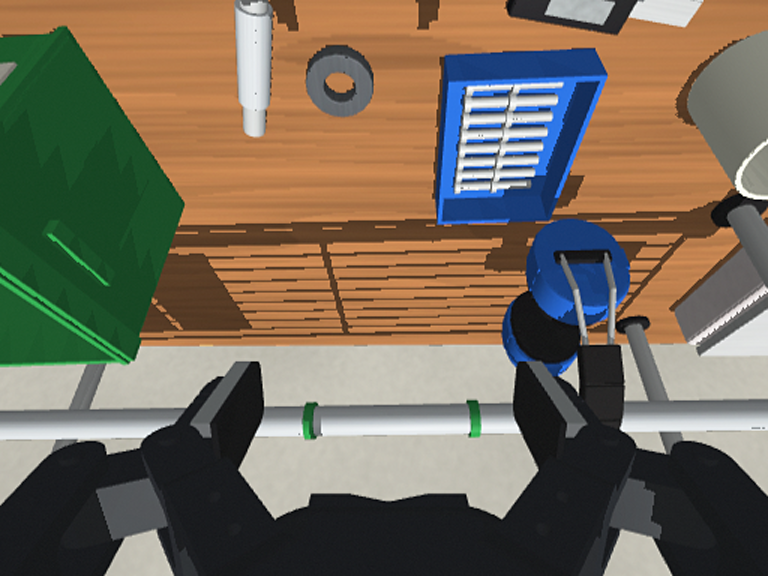

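The wrist view shows the rail with its two green rings at about (205,280) and (316,279) in native pixels. The blue pair hangs to the right, and the bench objects are clear of the arm. I triangulate all three views.

```bash
cat > m3.py <<'E'
from h import *
S,T,W=[pickle.load(open(n+".pkl","rb")) for n in("scene","top","w1")]
def trin(L):
    A=0;b=0
    for c,p in L:
        o,d=ray(c,*p);P=np.eye(3)-np.outer(d,d);A=A+P;b=b+P@o
    return np.linalg.solve(A,b)
for s,t,w in(((307.3,132.5),(197.9,158.5),(316.1,278.6)),((292.3,184.5),(253.2,157.3),(205.4,280.1))):
    print("SW",trin([(S,s),(W,w)]).round(4),"TW",trin([(T,t),(W,w)]).round(4),"all",trin([(S,s),(T,t),(W,w)]).round(4),tri(S,s,W,w)[1][0].round(4))
print([W["o"].round(3)])
# rail edges in wrist at cols 240..290
g=cv2.cvtColor(W["px"],cv2.COLOR_RGB2GRAY)
for u in(230,260,290): print(u,g[258:300,u].tolist())
print([np.round(proj(W,p),1).tolist() for p in((.443,-.278,.18),)])
E
python3 m3.py
python3 - <<'E'
from h import *
T=plan(pose([.35,-.15,.33],20,0),6)
plan(pose([.33,-.275,.29],28,3.5),4,T)
E
```

```text
SW [0.6435 0.1849 0.2132] TW [0.6368 0.183  0.2148] all [0.6404 0.1841 0.2136] 0.0007
SW [0.6462 0.0427 0.2142] TW [0.6403 0.0418 0.215 ] all [0.6435 0.0426 0.2143] 0.0022
[array([0.27 , 0.112, 0.319])]
230 [197, 198, 199, 199, 198, 198, 196, 196, 196, 197, 200, 190, 133, 96, 105, 112, 115, 119, 121, 127, 143, 160, 178, 191, 203, 217, 227, 234, 237, 237, 235, 232, 209, 193, 195, 195, 195, 196, 195, 195, 196, 197]
260 [196, 198, 198, 198, 198, 198, 199, 199, 197, 197, 199, 183, 87, 101, 107, 114, 117, 118, 121, 135, 151, 168, 185, 198, 211, 223, 233, 239, 243, 238, 236, 231, 193, 196, 195, 195, 194, 193, 193, 193, 194, 194]
290 [198, 195, 196, 194, 193, 194, 196, 196, 198, 197, 187, 132, 95, 103, 110, 115, 119, 119, 126, 142, 157, 176, 189, 203, 217, 230, 239, 242, 242, 235, 234, 220, 189, 190, 191, 192, 193, 193, 193, 193, 192, 192]
[[-242.6, 165.1]]
6 rows xyz [0.012, -0.146, -0.054] rot [0.0, 0.056, -0.001] | mm/row 46.8 deg 3.36
  after 3 [ 0.3815 -0.0179  0.2913] th 29.91 psi -0.11
  after 6 [ 0.3501 -0.1493  0.3298] th 19.83 psi 0.05
4 rows xyz [0.031, -0.104, 0.023] rot [-0.006, -0.034, -0.013] | mm/row 33.3 deg 2.21
  after 2 [ 0.3381 -0.2118  0.3102] th 23.92 psi 1.77
  after 4 [ 0.3295 -0.2745  0.2898] th 28.0 psi 3.48
```

Emit:
{"fn": "apply_moves", "kwargs": {
  "xyz": [
    [0.012,-0.146,-0.054],
    [0.012,-0.146,-0.054],
    [0.012,-0.146,-0.054],
    [0.012,-0.146,-0.054],
    [0.012,-0.146,-0.054],
    [0.012,-0.146,-0.054]
  ],
  "rot": [
    [0,0.056,-0.001],
    [0,0.056,-0.001],
    [0,0.056,-0.001],
    [0,0.056,-0.001],
    [0,0.056,-0.001],
    [0,0.056,-0.001]
  ],
  "hand": [1,1,1,1,1,1]
}}

```text
clock: 2.58
position: [0.3548, -0.1295, 0.3247]
ee_rot: [0.183, 0.002, 0.983, -0.005]
contact_force: [-0.0, -0.4, 0.1]
width: 0.0854
gripper_force: 0.0
```

```bash
python3 -c "
from h import *
s=status.get_state();print(desc(cur()),s['qpos'].round(4).tolist(),s['clock'])"
```

```text
(array([ 0.3548, -0.1295,  0.3247]), 'th', np.float64(21.15), 'psi', np.float64(-0.39)) [-0.7861, -0.2761, 1.8888, 0.2623, 1.2643, -2.398] 2.575
```

Emit:
{"fn": "apply_moves", "kwargs": {
  "xyz": [
    [0.031,-0.104,0.023],
    [0.031,-0.104,0.023],
    [0.031,-0.104,0.023],
    [0.031,-0.104,0.023],
    [0,0,0]
  ],
  "rot": [
    [-0.006,-0.034,-0.013],
    [-0.006,-0.034,-0.013],
    [-0.006,-0.034,-0.013],
    [-0.006,-0.034,-0.013],
    [0,0,0]
  ],
  "hand": [1,1,1,1,1]
}}

```text
clock: 3.2
position: [0.3764, -0.224, 0.3008]
ee_rot: [0.224, -0.003, 0.975, -0.011]
contact_force: [-0.3, 0.9, 0.1]
width: 0.0855
gripper_force: 0.0
```

```bash
python3 - <<'E'
from h import *
s=status.get_state();print(desc(cur()),s["qpos"].round(4).tolist(),s["clock"])
c=grab("wrist");pickle.dump(c,open("w2.pkl","wb"));save(c,"w2",1.5)
print([np.round(proj(c,p),1).tolist() for p in((.443,-.278,.193),(.443,-.278,.18),(.406,-.281,.18))])
E
```

```text
(array([ 0.3764, -0.224 ,  0.3008]), 'th', np.float64(25.9), 'psi', np.float64(0.04)) [-1.0122, -0.1699, 1.9056, 0.4016, 1.1676, -2.7035] 3.2
[[206.7, 194.5], [208.7, 185.7], [200.8, 156.2]]
```

View pics/w2.png

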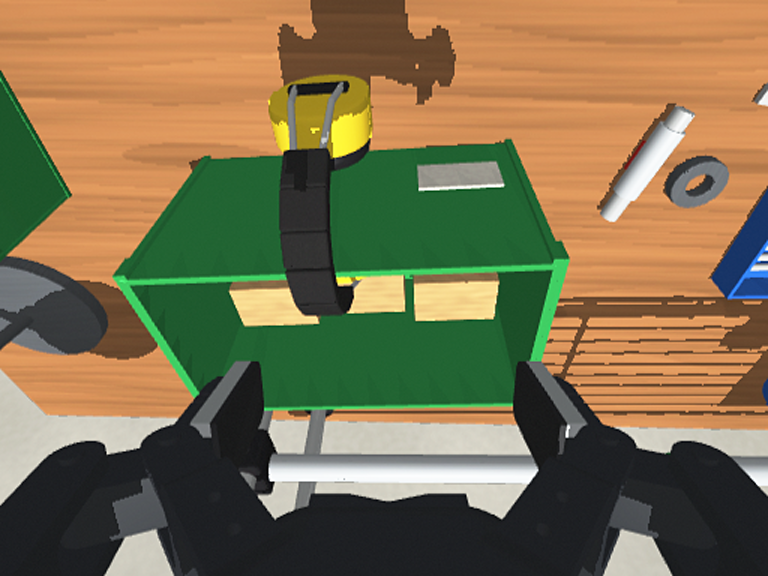

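The wrist view shows the yellow band from about (305,150) to (325,300) in the 1.5x image, straddling the tote wall at row ~275, unobstructed. Joint 6 stands at its limit (-2.70), so I fit the kinematics to choose the wrist configuration.

```bash
cat > kin.py <<'E'
from h import *
from scipy.optimize import least_squares
D=[([1.06701972,.276491,1.505836,0,1.360715,-.120992],[.21458,.53303,.23062],[-.00021,.190223,.981741,-.000694]),
([-.7861,-.2761,1.8888,.2623,1.2643,-2.398],[.3548,-.1295,.3247],[.183,.002,.983,-.005]),
([-1.0122,-.1699,1.9056,.4016,1.1676,-2.7035],[.3764,-.224,.3008],[.224,-.003,.975,-.011]),
([.222,-.268,2.203,-.284,.540,-1.147],[.4186,.112,.2578],[.341,.004,.94,0])]
Z=lambda a:R.from_euler('z',a).as_matrix();Y=lambda a:R.from_euler('y',a).as_matrix()
def rots(q): 
    A=[Z(q[0])];A.append(A[-1]@Y(q[1]));A.append(A[-1]@Y(q[2]));A.append(A[-1]@Z(q[3]));A.append(A[-1]@Y(q[4]));A.append(A[-1]@Z(q[5]));return A
C=Z(np.radians(90))
def rows(q):
    A=rots(q);return np.column_stack([A[0][:,1],A[0][:,2],A[1][:,2],A[2][:,0],A[2][:,2],A[4][:,0],A[4][:,1],A[4][:,2]])
M=np.vstack([rows(q) for q,_,_ in D]);b=np.hstack([p for _,p,_ in D])
X,res,rk,sv=np.linalg.lstsq(M,b,rcond=None)
def fk(q):
    T=np.eye(4);T[:3,3]=rows(q)@X;T[:3,:3]=rots(q)[5]@C;return T
lo=np.array([-2.89,-.75,.22,-1.18,.11,-2.7]);hi=np.array([2.89,2.08,2.7,4.32,2.71,2.7])
def ik(T,q0):
    f=lambda q:np.r_[(fk(q)[:3,3]-T[:3,3])*5,R.from_matrix(fk(q)[:3,:3].T@T[:3,:3]).as_rotvec()]
    r=least_squares(f,np.clip(q0,lo+1e-3,hi-1e-3),bounds=(lo,hi));return r.x,np.abs(r.fun).max()
if __name__=="__main__":
    print("b d1 L2 x3 L3 v5",X.round(4),rk,sv.round(2),"res mm",((M@X-b)*1e3).round(1))
    for q,_,e in D: print(np.degrees(R.from_matrix(fk(q)[:3,:3].T@Rq(e).as_matrix()).magnitude()).round(2))
E
python3 kin.py
```

```text
b d1 L2 x3 L3 v5 [6.940e-02 1.368e-01 6.296e-01 6.080e-02 4.214e-01 2.000e-04 2.000e-04
 3.641e-01] 8 [3.94 2.82 2.78 0.61 0.53 0.31 0.22 0.13] res mm [-0.1  0.1 -0.   0.  -0.   0.  -0.1  0.   0.   0.  -0.1  0. ]
0.0
0.08
0.03
0.07
```

```bash
cat > pr.py <<'E'
from kin import *
PK=np.array([.443,-.278,.180]);RC=np.array([.644,.1135,.2135]);PSR=1.2
def pairT(P,t,psi):
    T=np.eye(4);T[:3,:3]=(R.from_euler('z',psi,degrees=True)*R.from_euler('y',-t,degrees=True)).as_matrix();T[:3,3]=P;return T
def tool(P,t,psi,a,flip=0,g=(-.037,-.008)):
    G=pose([g[0]+.0187*np.sin(np.radians(a)),0,g[1]-.0187*np.cos(np.radians(a))],a)
    if flip: G[:3,:3]=G[:3,:3]@np.diag([-1,-1,1.])
    return pairT(P,t,psi)@G
def along(d,t,psi=PSR):  # crown pose with rail centre at local (0,-d)
    A=pairT([0,0,0],t,psi);return RC+A[:3,:3]@[0,0,d]
E
cat > t1.py <<'E'
from pr import *
for flip in(0,1):
  for a in(10,15,20,25,30):
    print("flip",flip,"a",a)
    for n,T in(("pick",tool(PK,0,4,a,flip)),("pick0",tool(PK,0,0,a,flip)),("lift",tool(PK+[-.05,0,.2],0,4,a,flip)),("ins",tool(along(.2,40),40,PSR,a,flip)),("deep",tool(along(.02,40),40,PSR,a,flip)),("fin",tool(along(.0125,0),0,PSR,a,flip))):
        best=min((ik(T,q0) for q0 in([-.7,0,1.9,.3,1.2,-2.3 if not flip else .5],[0,-.2,2,-.3,.6,-1.2 if not flip else 1.5],[0,-.2,2,3,.6,1])),key=lambda r:r[1])
        print("  ",n,"OK" if best[1]<2e-3 else "-- %.3f"%best[1],best[0].round(2))
E
python3 t1.py
```

```text
flip 0 a 10
   pick OK [-0.84  0.15  1.89  0.16  0.99 -2.57]
   pick0 OK [-0.83  0.15  1.9   0.16  0.98 -2.48]
   lift OK [-0.94 -0.03  1.58  0.15  1.49 -2.58]
   ins OK [ 0.15 -0.22  2.12 -0.26  0.39 -1.24]
   deep -- 0.004 [0.11 0.15 2.2  3.86 0.11 0.91]
   fin OK [ 0.08  0.27  1.6  -0.01  1.09 -1.51]
flip 0 a 15
   pick OK [-0.9   0.13  1.94  0.27  0.94 -2.68]
   pick0 OK [-0.89  0.12  1.95  0.26  0.92 -2.6 ]
   lift OK [-1.   -0.06  1.63  0.23  1.45 -2.65]
   ins OK [ 0.16 -0.23  2.19 -0.47  0.26 -1.04]
   deep OK [0.11 0.17 2.26 3.44 0.26 1.34]
   fin OK [ 0.08  0.24  1.67 -0.02  0.97 -1.5 ]
flip 0 a 20
   pick -- 0.041 [-0.91  0.11  1.97  0.31  0.89 -2.7 ]
   pick0 -- 0.011 [-0.93  0.1   2.    0.35  0.86 -2.7 ]
   lift -- 0.014 [-1.05 -0.08  1.66  0.3   1.41 -2.7 ]
   ins OK [ 0.17 -0.23  2.26 -1.07  0.15 -0.43]
   deep OK [0.12 0.21 2.33 3.34 0.45 1.44]
   fin OK [ 0.08  0.2   1.74 -0.03  0.85 -1.49]
flip 0 a 25
   pick -- 0.090 [-0.91  0.09  2.    0.35  0.84 -2.7 ]
   pick0 -- 0.060 [-0.93  0.08  2.03  0.39  0.81 -2.7 ]
   lift -- 0.049 [-1.07 -0.1   1.69  0.35  1.37 -2.7 ]
 
[... 1285 characters left out ...]
p OK [ 0.12  0.21  2.33  3.34  0.45 -1.7 ]
   fin OK [ 0.08  0.2   1.74 -0.03  0.85  1.65]
flip 1 a 25
   pick OK [-1.02  0.1   2.04  0.52  0.86  0.17]
   pick0 OK [-1.    0.08  2.06  0.51  0.82  0.25]
   lift OK [-1.14 -0.11  1.72  0.41  1.38  0.31]
   ins OK [ 0.18 -0.22  2.33  4.12  0.18 -2.48]
   deep OK [ 0.12  0.26  2.39  3.29  0.65 -1.65]
   fin OK [ 0.09  0.17  1.81 -0.04  0.72  1.66]
flip 1 a 30
   pick OK [-1.08  0.09  2.09  0.66  0.84 -0.  ]
   pick0 OK [-1.07  0.08  2.11  0.66  0.8   0.07]
   lift OK [-1.21 -0.12  1.77  0.51  1.37  0.22]
   ins OK [ 0.19 -0.19  2.4   3.67  0.33 -2.01]
   deep OK [ 0.13  0.33  2.45  3.27  0.86 -1.62]
   fin OK [ 0.09  0.15  1.89 -0.06  0.59  1.68]
```

```bash
cat > m4.py <<'E'
from pr import *
from scipy.interpolate import make_interp_spline
S,W=[pickle.load(open(n+".pkl","rb")) for n in("scene","w2")]
ms=[(130+u/6,265+v/6) for u,v in((75,124),(110,131),(160,144),(205,156),(235,163),(270,171),(310,181),(345,190),(392,208))]
sp=make_interp_spline(range(9),np.array(ms),3)(np.linspace(0,8,600))
h=cv2.cvtColor(W["px"],cv2.COLOR_RGB2HSV)
out=[]
for v in range(104,206,6):
    r=np.where((h[v,180:240,2]<75)&(h[v,180:240,1]<110))[0]
    if len(r)<10: continue
    l,rr=180+r.min(),180+r.max()
    u=(l+rr)/2
    b=min(((tri(W,(u,v),S,x),tuple(x)) for x in sp),key=lambda q:q[0][1][0])
    out.append(b[0][0]);print(v,l,rr,b[0][0].round(4),round(b[0][1][0],4),np.round(b[1],1))
E
python3 m4.py
cat > t2.py <<'E'
from pr import *
a=17
q=np.array([-.9,.13,1.94,.27,.94,-2.6])
def show(n,T):
    global q
    q,e=ik(T,q);print(n,desc(T),"OK" if e<2e-3 else "-- %.3f"%e,q.round(2))
for ps in(0,2): show("pick psi%d"%ps,tool(PK,0,ps,a))
show("lift",tool(PK+[0,0,.2],0,2,a))
show("mid",tool([.45,-.05,.38],20,1.2,a))
for d,t in((.195,40),(.17,36),(.14,30),(.11,25),(.08,25),(.05,25),(.02,25),(.0125,25),(.0125,15),(.0125,3)): show(f"d{d} t{t}",tool(along(d,t),t,PSR,a))
E
python3 t2.py
```

```text
104 189 239 [ 0.3924 -0.2778  0.1017] 0.0 [151.9 287.7]
110 188 233 [ 0.3898 -0.2786  0.1208] 0.0 [149. 287.]
116 187 219 [ 0.3816 -0.2808  0.1487] 0.0 [142.6 285.7]
122 187 219 [ 0.3852 -0.2805  0.1536] 0.0 [143.6 285.8]
128 186 219 [ 0.3882 -0.2804  0.1596] 0.0 [144.2 285.9]
134 186 219 [ 0.3919 -0.2801  0.164 ] 0.0 [145.3 286.1]
140 186 219 [ 0.3958 -0.2799  0.1683] 0.0 [146.4 286.4]
146 186 219 [ 0.3996 -0.2797  0.1726] 0.0 [147.5 286.6]
152 186 219 [ 0.4034 -0.2796  0.1769] 0.0 [148.7 286.9]
158 187 219 [ 0.4084 -0.2793  0.1795] 0.0 [150.5 287.4]
164 188 220 [ 0.4143 -0.2789  0.181 ] 0.0 [152.8 288. ]
170 188 220 [ 0.4185 -0.2788  0.1848] 0.0 [154.2 288.3]
176 189 221 [ 0.4248 -0.2785  0.1862] 0.0 [156.7 289. ]
182 190 222 [ 0.4314 -0.2781  0.1874] 0.0 [159.3 289.7]
188 192 223 [ 0.4394 -0.2777  0.1873] 0.0 [162.7 290.6]
194 194 234 [ 0.4604 -0.2752  0.174 ] 0.0 [172.8 293. ]
200 196 233 [ 0.4662 -0.2749  0.1773] 0.0 [175.1 293.5]
pick psi0 (array([ 0.4115, -0.278 ,  0.1541]), 'th', np.float64(17.0), 'psi', np.float64(-0.0)) OK [-0.91  0.11  1.97  0.3   0.89 -2.65]
pick psi2 (ar
[... 1019 characters left out ...]
 0.02  2.03 -0.16  0.37 -1.36]
d0.05 t25 (array([0.6052, 0.1127, 0.222 ]), 'th', np.float64(42.0), 'psi', np.float64(1.2)) OK [ 0.1   0.07  2.05 -0.19  0.29 -1.32]
d0.02 t25 (array([0.6179, 0.113 , 0.1948]), 'th', np.float64(42.0), 'psi', np.float64(1.2)) OK [ 0.1   0.12  2.07 -0.25  0.22 -1.27]
d0.0125 t25 (array([0.6211, 0.113 , 0.188 ]), 'th', np.float64(42.0), 'psi', np.float64(1.2)) OK [ 0.1   0.14  2.08 -0.27  0.2  -1.25]
d0.0125 t15 (array([0.617 , 0.1129, 0.1924]), 'th', np.float64(32.0), 'psi', np.float64(1.2)) OK [ 0.09  0.15  1.93 -0.08  0.51 -1.44]
d0.0125 t3 (array([0.6132, 0.1129, 0.1985]), 'th', np.float64(20.0), 'psi', np.float64(1.2)) OK [ 0.08  0.2   1.75 -0.03  0.84 -1.49]
```

```bash
sed -i 's/PK=np.array.*;RC/PK=np.array([.440,-.2777,.180]);RC/' pr.py; python3 - <<'E'
from pr import *
a=17;G=tool(PK,0,1.5,a);pre=G.copy();pre[:3,3]-=.1*G[:3,2]
for T in(pre,G): q,e=ik(T,[-.9,.1,1.9,.3,1,-2.6]);print(desc(T),q.round(3),round(e,4))
T=plan(pre,3);T=plan(G,4,T)
E
```

```text
(array([ 0.3793, -0.2793,  0.2497]), 'th', np.float64(17.0), 'psi', np.float64(1.5)) [-0.98  -0.007  1.842  0.273  1.159 -2.668] 0.0
(array([ 0.4085, -0.2785,  0.1541]), 'th', np.float64(17.0), 'psi', np.float64(1.5)) [-0.919  0.112  1.974  0.307  0.903 -2.689] 0.0
3 rows xyz [0.019, -0.062, 0.054] rot [-0.009, 0.049, -0.005] | mm/row 25.3 deg 3.0
  after 1 [ 0.3777 -0.242   0.2841] th 22.91 psi 0.55
  after 3 [ 0.3794 -0.2796  0.2502] th 17.01 psi 1.48
4 rows xyz [0.0, 0.0, 0.084] rot [-0.0, 0.0, 0.0] | mm/row 25.2 deg 0.0
  after 2 [ 0.3942 -0.2793  0.202 ] th 17.01 psi 1.48
  after 4 [ 0.4089 -0.279   0.1538] th 17.01 psi 1.48
```

Emit:
{"fn": "apply_moves", "kwargs": {
  "xyz": [
    [0.019,-0.062,0.054],
    [0.019,-0.062,0.054],
    [0.019,-0.062,0.054],
    [0,0,0],
    [0,0,0]
  ],
  "rot": [
    [-0.009,0.049,-0.005],
    [-0.009,0.049,-0.005],
    [-0.009,0.049,-0.005],
    [0,0,0],
    [0,0,0]
  ],
  "hand": [1,1,1,1,1]
}}

```text
clock: 3.88
position: [0.3784, -0.2791, 0.2508]
ee_rot: [0.148, -0.012, 0.989, 0.001]
contact_force: [0.1, -0.2, 0.3]
width: 0.0856
gripper_force: 0.0
```

```bash
python3 - <<'E'
from pr import *
s=status.get_state();print(desc(cur()),s["qpos"].round(3))
G=tool(PK,0,1.5,17);plan(G,6)
c=grab("wrist");pickle.dump(c,open("w3.pkl","wb"));save(c,"w3",1.3)
h=cv2.cvtColor(c["px"],cv2.COLOR_RGB2HSV)
for P in(PK+[0,0,.013],PK+[-.03,-.0016,.004],PK+[-.046,-.0025,-.015]): print(np.round(proj(c,P),1))
E
```

```text
(array([ 0.3784, -0.2791,  0.2508]), 'th', np.float64(17.08), 'psi', np.float64(1.36)) [-0.982 -0.01   1.843  0.273  1.159 -2.668]
6 rows xyz [-0.0, -0.0, 0.056] rot [-0.0, 0.0, -0.0] | mm/row 16.8 deg 0.0
  after 3 [ 0.3932 -0.2789  0.2026] th 17.08 psi 1.36
  after 6 [ 0.408  -0.2786  0.1544] th 17.08 psi 1.36
[259.2 247.8]
[258.1 213. ]
[257.5 183.5]
```

View pics/w3.png

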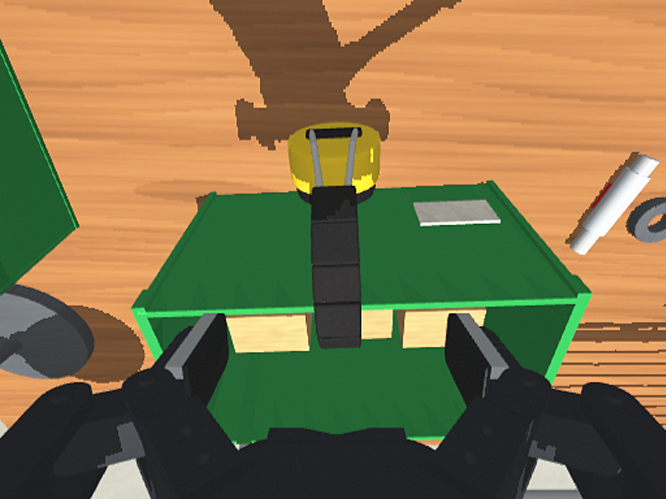

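The band lies centred at column 258, matching the prediction (257.5–259). Descending and gripping.

Emit:
{"fn": "apply_moves", "kwargs": {
  "xyz": [
    [0,0,0.056],
    [0,0,0.056],
    [0,0,0.056],
    [0,0,0.056],
    [0,0,0.056],
    [0,0,0.056],
    [0,0,0],
    [0,0,0]
  ],
  "rot": [
    [0,0,0],
    [0,0,0],
    [0,0,0],
    [0,0,0],
    [0,0,0],
    [0,0,0],
    [0,0,0],
    [0,0,0]
  ],
  "hand": [1,1,1,1,1,1,1,1],
  "force": 80
}}

```text
clock: 4.92
position: [0.4078, -0.28, 0.155]
ee_rot: [0.149, -0.011, 0.989, 0.0]
contact_force: [0.1, 0.7, -0.4]
width: 0.0852
gripper_force: 0.0
```

Emit:
{"fn": "apply_moves", "kwargs": {
  "xyz": [
    [0,0,0],
    [0,0,0],
    [0,0,0],
    [0,0,0],
    [0,0,0],
    [0,0,0],
    [0,0,0],
    [0,0,0]
  ],
  "rot": [
    [0,0,0],
    [0,0,0],
    [0,0,0],
    [0,0,0],
    [0,0,0],
    [0,0,0],
    [0,0,0],
    [0,0,0]
  ],
  "hand": [-0.1,-0.2,-0.25,-0.3,-0.5,-1,-1,-1],
  "force": 80
}}

```text
clock: 5.92
position: [0.4077, -0.28, 0.1541]
ee_rot: [0.148, -0.011, 0.989, 0.001]
contact_force: [-2.6, 1.6, 5.4]
width: 0.0289
gripper_force: 77.7
```

```bash
python3 - <<'E'
from pr import *
s=status.get_state();print(desc(cur()),s["qpos"].round(3),s["width"],s["gripper_force"],s["contact_force"].round(2),s["clock"])
T=cur();T[2,3]+=.21;plan(T,8);q,e=ik(T,s["qpos"]);print(q.round(3),e)
for P in(.05,.1,.15):
    T=cur();T[2,3]+=P;print(ik(T,s["qpos"])[0].round(3))
E
```

```text
(array([ 0.4077, -0.28  ,  0.1541]), 'th', np.float64(17.05), 'psi', np.float64(1.28)) [-0.922  0.111  1.975  0.307  0.899 -2.688] 0.028873050631531273 77.72708323653205 [-2.62  1.63  5.38] 5.925
8 rows xyz [-0.026, -0.0, -0.084] rot [0.0, 0.0, 0.0] | mm/row 26.4 deg 0.0
  after 4 [ 0.408  -0.2798  0.2597] th 17.05 psi 1.28
  after 8 [ 0.4083 -0.2796  0.3652] th 17.05 psi 1.28
[-0.922 -0.025  1.58   0.242  1.412 -2.533] 1.204229385313479e-10
[-0.922  0.06   1.892  0.28   1.028 -2.641]
[-0.922  0.022  1.802  0.262  1.152 -2.602]
[-0.922 -0.006  1.705  0.25   1.272 -2.569]
```

Gripped (29 mm, 78 N). Lift gently at first, then straight up by 210 mm.

Emit:
{"fn": "apply_moves", "kwargs": {
  "xyz": [
    [-0.005,0,-0.016],
    [-0.01,0,-0.032],
    [-0.02,0,-0.065],
    [-0.026,0,-0.084],
    [-0.026,0,-0.084],
    [-0.026,0,-0.084],
    [-0.026,0,-0.084],
    [-0.026,0,-0.084]
  ],
  "rot": [
    [0,0,0],
    [0,0,0],
    [0,0,0],
    [0,0,0],
    [0,0,0],
    [0,0,0],
    [0,0,0],
    [0,0,0]
  ],
  "hand": [-1,-1,-1,-1,-1,-1,-1,-1]
}}

```text
clock: 6.92
position: [0.408, -0.2796, 0.3223]
ee_rot: [0.148, -0.011, 0.989, 0.001]
contact_force: [0.0, -0.2, -2.5]
width: 0.0287
gripper_force: 78.3
```

Emit:
{"fn": "apply_moves", "kwargs": {
  "xyz": [
    [-0.026,0,-0.084],
    [-0.02,0,-0.06],
    [0,0,0],
    [0,0,0]
  ],
  "rot": [
    [0,0,0],
    [0,0,0],
    [0,0,0],
    [0,0,0]
  ],
  "hand": [-1,-1,-1,-1]
}}

```text
clock: 7.42
position: [0.4082, -0.2792, 0.3656]
ee_rot: [0.147, -0.011, 0.989, 0.001]
contact_force: [0.8, -0.9, -2.9]
width: 0.0286
gripper_force: 78.3
```

```bash
python3 - <<'E'
from pr import *
s=status.get_state();print(desc(cur()),s["qpos"].round(3),s["width"],s["gripper_force"],s["contact_force"].round(2),s["clock"])
for n in("scene","wrist"):
    c=grab(n);pickle.dump(c,open(n+"4.pkl","wb"))
    i=cv2.cvtColor(c["px"],cv2.COLOR_RGB2BGR)
    if n=="scene": A=cv2.resize(i[220:384,60:260],(480,394))
    else: B=cv2.resize(i,(320,240))
W=np.zeros((394,800,3),np.uint8);W[:,:480]=A;W[:240,480:]=B;cv2.imwrite("pics/lift.png",W)
E
```

```text
(array([ 0.4082, -0.2792,  0.3656]), 'th', np.float64(16.95), 'psi', np.float64(1.27)) [-0.919 -0.024  1.575  0.241  1.417 -2.528] 0.028596969632530462 78.33572106617794 [ 0.78 -0.88 -2.94] 7.425
```

View pics/lift.png

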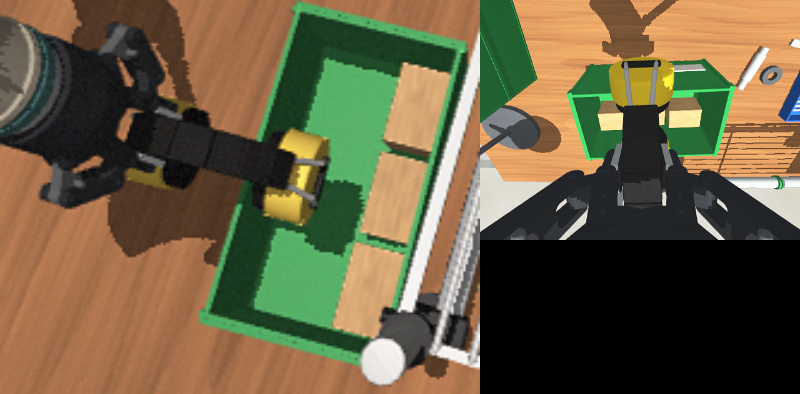

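The pair is off the tote and held squarely, with the band straight in the fingers. I check its tilt in the grip with the cup's black slot, at (256,104) now against (256,101.5) and (212,58.7) before the grasp, and plan the carry.

```bash
python3 - <<'E'
from pr import *
w2,w3,w4=[pickle.load(open(n+".pkl","rb")) for n in("w2","w3","wrist4")]
X,e=tri(w2,(212,58.7),w3,(256.2,101.5));print("slot",X.round(4),e[0].round(4),"local",(X-PK).round(4))
# at grasp: tool pose then
Tg=pose([.4077,-.28,.1541],17.05,1.28);Tn=cur()
loc=np.linalg.inv(Tg)@np.r_[X,1]
print("expected now",np.round(proj(w4,(Tn@loc)[:3]),1))
for dt in(-10,-5,5,10): # swing about grasp about tool y
    g=np.array([0,0,-.0187]);v=R.from_euler('y',dt,degrees=True).apply(loc[:3]-g)+g
    print(dt,np.round(proj(w4,(Tn@np.r_[v,1])[:3]),1))
# carry plans
a=17
mid=tool([.44,-.08,.38],25,1.2,a);ins=tool(along(.195,40),40,PSR,a)
T=plan(mid,6);T=plan(ins,7,T)
q=status.get_state()["qpos"]
for f in np.linspace(0,1,6): 
    M=mid@np.real(fmp(np.linalg.inv(mid)@ins,f)) if f>0 else mid
    q,e=ik(M,q);print(desc(M),q.round(2),round(e,4))
E
```

```text
slot [ 0.3593 -0.2826  0.0571] 0.0002 local [-0.0807 -0.0049 -0.1229]
expected now [256.9 102.2]
-10 [257.  125.9]
-5 [257.  114.1]
5 [256.8  90. ]
10 [256.7  77.7]
6 rows xyz [-0.003, 0.11, 0.016] rot [0.0, -0.07, 0.0] | mm/row 33.4 deg 4.2
  after 3 [ 0.4138 -0.18    0.3529] th 29.54 psi 1.27
  after 6 [ 0.4218 -0.0808  0.3424] th 42.14 psi 1.27
7 rows xyz [-0.023, 0.09, 0.04] rot [0.0, -0.035, 0.0] | mm/row 30.3 deg 2.1
  after 3 [0.4599 0.0011 0.3311] th 48.44 psi 1.27
  after 7 [0.5122 0.1103 0.3229] th 56.84 psi 1.27
(array([ 0.4224, -0.0804,  0.3432]), 'th', np.float64(42.0), 'psi', np.float64(1.2)) [-0.8  -0.37  2.06  0.62  1.   -2.62] 0.0
(array([ 0.4396, -0.0422,  0.3372]), 'th', np.float64(45.0), 'psi', np.float64(1.2)) [-0.63 -0.38  2.11  0.62  0.84 -2.51] 0.0
(array([ 0.4572, -0.0039,  0.3321]), 'th', np.float64(48.0), 'psi', np.float64(1.2)) [-0.43 -0.37  2.15  0.57  0.65 -2.35] 0.0
(array([0.475 , 0.0343, 0.328 ]), 'th', np.float64(51.0), 'psi', np.float64(1.2)) [-0.22 -0.34  2.18  0.44  0.45 -2.12] 0.0
(array([0.493 , 0.0725, 0.3249]), 'th', np.float64(54.0), 'psi', np.float64(1.2)) [-0.02 -0.29  2.21  0.11  0.28 -1.7 ] 0.0
(array([0.5112, 0.1107, 0.3228]), 'th', np.float64(57.0), 'psi', np.float64(1.2)) [ 0.16 -0.22  2.22 -0.67  0.19 -0.84] 0.0
```

The grip holds to within 1° (expected row 102, seen 104). Carrying and tipping.

Emit:
{"fn": "apply_moves", "kwargs": {
  "xyz": [
    [-0.001,0.05,0.007],
    [-0.003,0.09,0.014],
    [-0.003,0.11,0.016],
    [-0.003,0.11,0.016],
    [-0.003,0.11,0.016],
    [-0.003,0.1,0.015],
    [-0.002,0.06,0.01],
    [-0.001,0.03,0.005]
  ],
  "rot": [
    [0,-0.032,0],
    [0,-0.058,0],
    [0,-0.07,0],
    [0,-0.07,0],
    [0,-0.07,0],
    [0,-0.064,0],
    [0,-0.038,0],
    [0,-0.018,0]
  ],
  "hand": [-1,-1,-1,-1,-1,-1,-1,-1]
}}

```text
clock: 8.52
position: [0.4222, -0.0799, 0.3415]
ee_rot: [0.36, -0.011, 0.933, 0.004]
contact_force: [-0.4, 0.2, -2.1]
width: 0.0283
gripper_force: 78.5
```

```bash
python3 - <<'E'
from pr import *
s=status.get_state();print(desc(cur()),s["qpos"].round(3),s["gripper_force"],s["clock"])
ins=tool(along(.195,40),40,PSR,17)
T=plan(ins,14)
q=s["qpos"];E=np.linalg.inv(cur())@ins;A=cur()
for k in range(1,15):
    q2,e=ik(A@np.real(fmp(E,k/14)),q);print(k,np.abs((q2-q)/.125/np.array([2.57,2.57,3.14,3.14,3.14,3.14])).max().round(2),round(e,4),end="; ");q=q2
E
```

```text
(array([ 0.4222, -0.0799,  0.3415]), 'th', np.float64(42.16), 'psi', np.float64(1.31)) [-0.808 -0.367  2.064  0.631  0.997 -2.63 ] 78.45654301549075 8.525
14 rows xyz [-0.011, 0.045, 0.02] rot [0.0, -0.018, 0.0] | mm/row 15.1 deg 1.08
  after 7 [0.4661 0.0156 0.3283] th 49.72 psi 1.31
  after 14 [0.5113 0.1112 0.3214] th 57.28 psi 1.31
1 0.18 0.0; 2 0.19 0.0; 3 0.21 0.0; 4 0.22 0.0; 5 0.23 0.0; 6 0.23 0.0; 7 0.24 0.0; 8 0.24 0.0; 9 0.28 0.0; 10 0.35 0.0; 11 0.46 0.0; 12 0.6 0.0; 13 0.78 0.0; 14 0.92 0.0;
```

Emit:
{"fn": "apply_moves", "kwargs": {
  "xyz": [
    [-0.011,0.045,0.02],
    [-0.011,0.045,0.02],
    [-0.011,0.045,0.02],
    [-0.011,0.045,0.02],
    [-0.011,0.045,0.02],
    [-0.011,0.045,0.02],
    [-0.011,0.045,0.02],
    [-0.011,0.045,0.02]
  ],
  "rot": [
    [0,-0.018,0],
    [0,-0.018,0],
    [0,-0.018,0],
    [0,-0.018,0],
    [0,-0.018,0],
    [0,-0.018,0],
    [0,-0.018,0],
    [0,-0.018,0]
  ],
  "hand": [-1,-1,-1,-1,-1,-1,-1,-1]
}}

```text
clock: 9.52
position: [0.4738, 0.0283, 0.3278]
ee_rot: [0.429, -0.01, 0.903, 0.004]
contact_force: [-0.6, 0.2, -1.6]
width: 0.0283
gripper_force: 78.5
```

Emit:
{"fn": "apply_moves", "kwargs": {
  "xyz": [
    [-0.008,0.035,0.015],
    [-0.008,0.035,0.015],
    [-0.008,0.035,0.015],
    [-0.006,0.023,0.01],
    [-0.006,0.023,0.01],
    [-0.006,0.023,0.01],
    [-0.006,0.023,0.01],
    [0,0,0]
  ],
  "rot": [
    [0,-0.014,0],
    [0,-0.014,0],
    [0,-0.014,0],
    [0,-0.009,0],
    [0,-0.009,0],
    [0,-0.009,0],
    [0,-0.009,0],
    [0,0,0]
  ],
  "hand": [-1,-1,-1,-1,-1,-1,-1,-1]
}}

```text
clock: 10.52
position: [0.5012, 0.088, 0.3232]
ee_rot: [0.465, -0.011, 0.885, 0.004]
contact_force: [-0.6, 0.1, -1.3]
width: 0.0287
gripper_force: 78.6
```

```bash
python3 - <<'E'
from pr import *
s=status.get_state();print(desc(cur()),s["qpos"].round(3),s["gripper_force"],s["contact_force"],s["clock"])
for n in("scene","wrist"):
    c=grab(n);pickle.dump(c,open(n+"5.pkl","wb"))
    i=cv2.cvtColor(c["px"],cv2.COLOR_RGB2BGR)
    if n=="scene": A=cv2.resize(i[100:230,190:370],(444,320))
    else: B=cv2.resize(i[:320,70:440],(356,308))
W=np.zeros((320,800,3),np.uint8);W[:,:444]=A;W[:308,444:]=B;cv2.imwrite("pics/ins.png",W)
T=cur();psi=1.2
T=plan(tool(along(.195,40),40,PSR,17),2)
for d,t in((.17,36),(.14,30),(.11,25),(.08,22)): T=plan(tool(along(d,t),t,PSR,17),3,T)
E
```

```text
(array([0.5012, 0.088 , 0.3232]), 'th', np.float64(55.4), 'psi', np.float64(1.34)) [ 0.059 -0.259  2.218 -0.143  0.218 -1.413] 78.59124225280539 [-0.56449794  0.14953004 -1.25811887] 10.525
2 rows xyz [-0.008, 0.038, 0.015] rot [0.0, -0.013, 0.001] | mm/row 12.5 deg 0.78
  after 1 [0.506  0.099  0.3232] th 56.24 psi 1.24
  after 2 [0.5109 0.1106 0.3227] th 57.02 psi 1.2
3 rows xyz [-0.004, 0.0, 0.028] rot [0.0, 0.022, -0.0] | mm/row 8.5 deg 1.32
  after 1 [0.5186 0.1107 0.3191] th 55.7 psi 1.2
  after 3 [0.5337 0.111  0.3114] th 53.06 psi 1.2
3 rows xyz [-0.005, 0.0, 0.033] rot [0.0, 0.034, -0.0] | mm/row 10.0 deg 2.04
  after 1 [0.5425 0.1112 0.3067] th 51.02 psi 1.2
  after 3 [0.5596 0.1116 0.2962] th 46.94 psi 1.2
3 rows xyz [-0.0, 0.0, 0.032] rot [0.0, 0.027, -0.0] | mm/row 9.6 deg 1.62
  after 1 [0.5666 0.1117 0.2897] th 45.32 psi 1.2
  after 3 [0.5801 0.112  0.276 ] th 42.08 psi 1.2
3 rows xyz [0.006, 0.0, 0.031] rot [0.0, 0.017, -0.0] | mm/row 9.5 deg 1.02
  after 1 [0.585  0.1121 0.2679] th 41.06 psi 1.2
  after 3 [0.5943 0.1123 0.2514] th 39.02 psi 1.2
```

View pics/ins.png

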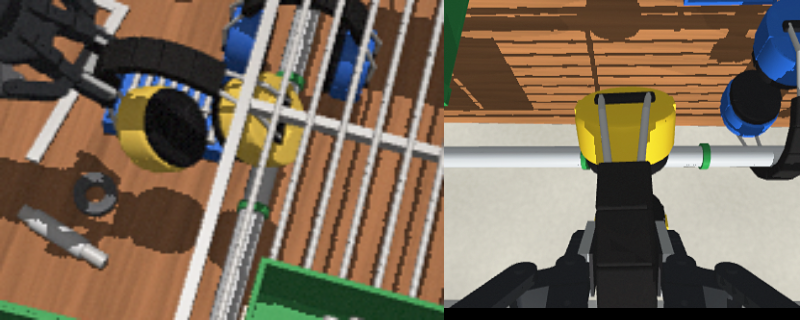

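The pair is tipped, with the rear cup over the rail and under the shelf, the front cup in front, and no swing in the grip (slot at native (258,102)). It is still about 23 mm short in y. Next I centre it and go in along the gap while easing the tilt.

Emit:
{"fn": "apply_moves", "kwargs": {
  "xyz": [
    [-0.004,0.019,0.008],
    [-0.004,0.019,0.008],
    [-0.004,0.019,0.007],
    [-0.004,0.019,0.007],
    [-0.004,0,0.028],
    [-0.004,0,0.028],
    [-0.004,0,0.028],
    [0,0,0]
  ],
  "rot": [
    [0,-0.007,0],
    [0,-0.007,0],
    [0,-0.006,0.001],
    [0,-0.006,0.001],
    [0,0.022,0],
    [0,0.022,0],
    [0,0.022,0],
    [0,0,0]
  ],
  "hand": [-1,-1,-1,-1,-1,-1,-1,-1]
}}

```text
clock: 11.62
position: [0.5345, 0.1106, 0.3124]
ee_rot: [0.447, -0.009, 0.894, 0.005]
contact_force: [0.5, -0.5, -2.4]
width: 0.0289
gripper_force: 78.6
```

```bash
python3 - <<'E'
from pr import *
s=status.get_state();print(desc(cur()),s["qpos"].round(3),s["contact_force"].round(2),s["clock"])
T=None
for d,t,n in((.14,30,4),(.11,25,3),(.08,22,3),(.05,20,3)): T=plan(tool(along(d,t),t,PSR,17),n,T)
# ring refinement: rings seen now vs predictions
c=grab("wrist");h=cv2.cvtColor(c["px"],cv2.COLOR_RGB2HSV).astype(int)
g=((h[...,0]>45)&(h[...,0]<90)&(h[...,1]>90)).astype(np.uint8)
N,l,st,ce=cv2.connectedComponentsWithStats(g)
for i in range(1,N):
    if st[i,4]>20: print(st[i].tolist(),ce[i].round(1))
print([np.round(proj(c,p),1).tolist() for p in((.6435,.1845,.2135),(.6455,.0427,.2138))])
E
```

```text
(array([0.5345, 0.1106, 0.3124]), 'th', np.float64(53.17), 'psi', np.float64(1.12)) [ 0.141 -0.167  2.158 -0.409  0.246 -1.099] [ 0.49 -0.52 -2.41] 11.625
4 rows xyz [-0.003, 0.001, 0.025] rot [-0.0, 0.026, -0.0] | mm/row 7.6 deg 1.56
  after 2 [0.5475 0.1114 0.3047] th 50.05 psi 1.12
  after 4 [0.56   0.1123 0.2963] th 46.93 psi 1.12
3 rows xyz [0.0, -0.001, 0.031] rot [-0.0, 0.027, -0.001] | mm/row 9.3 deg 1.62
  after 1 [0.5668 0.1121 0.2899] th 45.31 psi 1.16
  after 3 [0.5799 0.1118 0.2767] th 42.07 psi 1.24
3 rows xyz [0.006, 0.0, 0.031] rot [-0.0, 0.017, 0.0] | mm/row 9.5 deg 1.02
  after 1 [0.5848 0.1119 0.2685] th 41.05 psi 1.24
  after 3 [0.5941 0.112  0.2521] th 39.01 psi 1.24
3 rows xyz [0.008, 0.0, 0.032] rot [-0.0, 0.011, 0.0] | mm/row 9.9 deg 0.66
  after 1 [0.5983 0.1121 0.2431] th 38.35 psi 1.24
  after 3 [0.6063 0.1123 0.225 ] th 37.03 psi 1.24
[0, 0, 59, 109, 4541] [21.7 46.4]
[184, 151, 13, 29, 263] [188.8 165. ]
[322, 150, 13, 29, 264] [329.4 164. ]
[[328.8, 164.8], [190.9, 165.1]]
```

Ring predictions agree with what is seen now to about 1–2 px. Continuing in.

Emit:
{"fn": "apply_moves", "kwargs": {
  "xyz": [
    [-0.003,0.001,0.025],
    [-0.003,0.001,0.025],
    [-0.003,0.001,0.025],
    [-0.003,0.001,0.025],
    [0,0,0.031],
    [0,0,0.031],
    [0,0,0.031],
    [0,0,0]
  ],
  "rot": [
    [0,0.026,0],
    [0,0.026,0],
    [0,0.026,0],
    [0,0.026,0],
    [0,0.027,0],
    [0,0.027,0],
    [0,0.027,0],
    [0,0,0]
  ],
  "hand": [-1,-1,-1,-1,-1,-1,-1,-1]
}}

```text
clock: 12.68
position: [0.58, 0.1131, 0.2759]
ee_rot: [0.358, -0.01, 0.934, 0.004]
contact_force: [0.2, -0.3, -2.5]
width: 0.0286
gripper_force: 78.6
```

Emit:
{"fn": "apply_moves", "kwargs": {
  "xyz": [
    [0.006,0,0.031],
    [0.006,0,0.031],
    [0.006,0,0.031],
    [0.008,0,0.032],
    [0.008,0,0.032],
    [0.008,0,0.032],
    [0,0,0],
    [0,0,0]
  ],
  "rot": [
    [0,0.017,0],
    [0,0.017,0],
    [0,0.017,0],
    [0,0.011,0],
    [0,0.011,0],
    [0,0.011,0],
    [0,0,0],
    [0,0,0]
  ],
  "hand": [-1,-1,-1,-1,-1,-1,-1,-1]
}}

```text
clock: 13.68
position: [0.6056, 0.1138, 0.2248]
ee_rot: [0.318, -0.01, 0.948, 0.003]
contact_force: [-0.5, 0.6, -2.9]
width: 0.0289
gripper_force: 78.6
```

```bash
python3 - <<'E'
from pr import *
s=status.get_state();print(desc(cur()),s["qpos"].round(3),s["contact_force"].round(2),s["clock"])
T=None
for d,t,n in((.03,20,3),(.0205,20,3),(.0125,20,4)): T=plan(tool(along(d,t),t,PSR,17),n,T)
for n in("scene","wrist"):
    c=grab(n)
    i=cv2.cvtColor(c["px"],cv2.COLOR_RGB2BGR)
    if n=="scene": A=cv2.resize(i[100:230,190:370],(444,320))
    else: B=cv2.resize(i[:320,70:440],(356,308))
W=np.zeros((320,800,3),np.uint8);W[:,:444]=A;W[:308,444:]=B;cv2.imwrite("pics/deep.png",W)
E
```

```text
(array([0.6056, 0.1138, 0.2248]), 'th', np.float64(37.03), 'psi', np.float64(1.21)) [ 0.102  0.08   1.973 -0.113  0.447 -1.405] [-0.5   0.65 -2.86] 13.675
3 rows xyz [0.006, -0.001, 0.021] rot [0.0, 0.0, 0.0] | mm/row 6.6 deg 0.0
  after 1 [0.608  0.1135 0.2187] th 37.03 psi 1.21
  after 3 [0.6127 0.113  0.2065] th 37.03 psi 1.21
3 rows xyz [0.003, -0.0, 0.01] rot [0.0, 0.0, 0.0] | mm/row 3.1 deg 0.0
  after 1 [0.6138 0.1131 0.2036] th 37.03 psi 1.21
  after 3 [0.616  0.1131 0.1977] th 37.03 psi 1.21
4 rows xyz [0.002, -0.0, 0.007] rot [0.0, 0.0, 0.0] | mm/row 2.2 deg 0.0
  after 2 [0.6175 0.1131 0.1936] th 37.03 psi 1.21
  after 4 [0.6191 0.1132 0.1895] th 37.03 psi 1.21
```

View pics/deep.png

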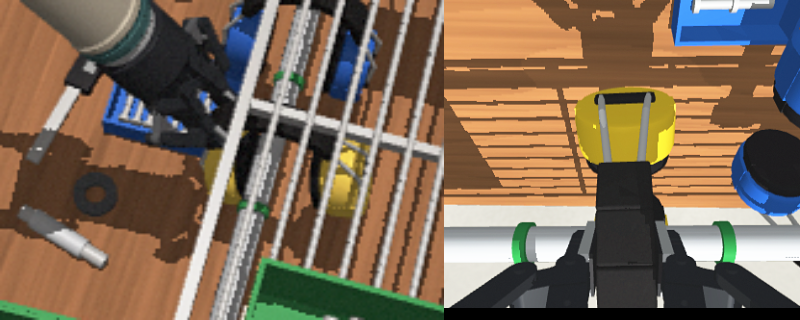

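The rail now lies in the gap between the cups, and the band is central between the rings (rings at columns 523 and 725, band at 628 in the crop). Closing the last distance slowly.

Emit:
{"fn": "apply_moves", "kwargs": {
  "xyz": [
    [0.006,-0.001,0.021],
    [0.006,-0.001,0.021],
    [0.006,0,0.021],
    [0.003,0,0.01],
    [0.003,0,0.01],
    [0.003,0,0.01],
    [0,0,0],
    [0,0,0]
  ],
  "rot": [
    [0,0,0],
    [0,0,0],
    [0,0,0],
    [0,0,0],
    [0,0,0],
    [0,0,0],
    [0,0,0],
    [0,0,0]
  ],
  "hand": [-1,-1,-1,-1,-1,-1,-1,-1]
}}

```text
clock: 14.78
position: [0.616, 0.1134, 0.1978]
ee_rot: [0.318, -0.01, 0.948, 0.003]
contact_force: [0.5, 0.2, -2.7]
width: 0.0285
gripper_force: 78.6
```

Emit:
{"fn": "apply_moves", "kwargs": {
  "xyz": [
    [0.001,0,0.0035],
    [0.001,0,0.0035],
    [0.001,0,0.0035],
    [0,0,0]
  ],
  "rot": [
    [0,0,0],
    [0,0,0],
    [0,0,0],
    [0,0,0]
  ],
  "hand": [-1,-1,-1,-1]
}}

```text
clock: 15.28
position: [0.617, 0.1134, 0.1944]
ee_rot: [0.317, -0.01, 0.948, 0.003]
contact_force: [0.9, 0.0, -0.8]
width: 0.0286
gripper_force: 78.6
```

```bash
cat > st.py <<'E'
from pr import *
s=status.get_state();Tc=cur();print(desc(Tc),s["qpos"].round(3),s["contact_force"].round(2),s["moment"].round(3),s["clock"])
th=desc(Tc)[2];t=th-17;G=tool([0,0,0],0,0,17);P=Tc@np.linalg.inv(G)
A=P[:3,:3].T@(RC-P[:3,3]);print("t",t,"rail centre in pair frame mm",(A*1e3).round(1))
E
python3 st.py
```

```text
(array([0.617 , 0.1134, 0.1944]), 'th', np.float64(37.01), 'psi', np.float64(1.21)) [ 0.098  0.131  2.002 -0.129  0.367 -1.389] [ 0.87  0.   -0.77] [-0.009  0.63  -0.017] 15.275
t 20.009999999999998 rail centre in pair frame mm [  0.3  -0.4 -17.2]
```

Emit:
{"fn": "apply_moves", "kwargs": {
  "xyz": [
    [0.001,0,0.003],
    [0,0,0]
  ],
  "rot": [
    [0,0,0],
    [0,0,0]
  ],
  "hand": [-1,-1]
}}

```text
clock: 15.52
position: [0.6173, 0.1134, 0.1935]
ee_rot: [0.317, -0.01, 0.948, 0.003]
contact_force: [0.3, -0.2, -2.1]
width: 0.0287
gripper_force: 78.6
```

```bash
python3 st.py
```

```text
(array([0.6173, 0.1134, 0.1935]), 'th', np.float64(37.01), 'psi', np.float64(1.21)) [ 0.098  0.133  2.003 -0.13   0.364 -1.388] [ 0.26 -0.2  -2.07] [-0.038  0.628  0.006] 15.525
t 20.009999999999998 rail centre in pair frame mm [  0.3  -0.5 -16.3]
```

Just noise; no contact yet. Continuing in 1 mm steps.

Emit:
{"fn": "apply_moves", "kwargs": {
  "xyz": [
    [0.001,0,0.003],
    [0.001,0,0.003],
    [0,0,0]
  ],
  "rot": [
    [0,0,0],
    [0,0,0],
    [0,0,0]
  ],
  "hand": [-1,-1,-1]
}}

```text
clock: 15.9
position: [0.6179, 0.1134, 0.1917]
ee_rot: [0.317, -0.01, 0.948, 0.003]
contact_force: [-0.2, -0.0, -2.2]
width: 0.0287
gripper_force: 78.6
```

Emit:
{"fn": "apply_moves", "kwargs": {
  "xyz": [
    [0.001,0,0.003],
    [0.001,0,0.003],
    [0,0,0]
  ],
  "rot": [
    [0,0,0],
    [0,0,0],
    [0,0,0]
  ],
  "hand": [-1,-1,-1]
}}

```text
clock: 16.27
position: [0.6186, 0.1134, 0.1899]
ee_rot: [0.317, -0.01, 0.948, 0.003]
contact_force: [-0.0, 0.1, -2.3]
width: 0.029
gripper_force: 78.6
```

```bash
python3 st.py
```

```text
(array([0.6186, 0.1134, 0.1899]), 'th', np.float64(37.01), 'psi', np.float64(1.21)) [ 0.098  0.139  2.006 -0.133  0.355 -1.385] [-0.01  0.06 -2.28] [-0.014  0.607 -0.037] 16.275
t 20.009999999999998 rail centre in pair frame mm [  0.4  -0.4 -12.4]
```

Emit:
{"fn": "apply_moves", "kwargs": {
  "xyz": [
    [0.001,0,0.003],
    [0.001,0,0.003],
    [0,0,0]
  ],
  "rot": [
    [0,0,0],
    [0,0,0],
    [0,0,0]
  ],
  "hand": [-1,-1,-1]
}}

```text
clock: 16.65
position: [0.6191, 0.1135, 0.1893]
ee_rot: [0.318, -0.01, 0.948, 0.003]
contact_force: [-7.5, -0.5, 3.9]
width: 0.0289
gripper_force: 79.9
```

```bash
python3 st.py
```

```text
(array([0.6191, 0.1135, 0.1893]), 'th', np.float64(37.1), 'psi', np.float64(1.22)) [ 0.098  0.14   2.008 -0.135  0.351 -1.383] [-7.55 -0.47  3.91] [-0.089  0.518 -0.079] 16.65
t 20.1 rail centre in pair frame mm [  0.2  -0.5 -11.7]
```

Contact: the force direction (-0.77, 0.63) is about 50° off vertical rather than 20°, so the rail is touching the sloped facet on the -x side. The crown is some 7 mm too far forward. I back off, shift toward the robot and try again.

Emit:
{"fn": "apply_moves", "kwargs": {
  "xyz": [
    [-0.002,0,-0.0064],
    [-0.002,0,-0.0064],
    [0.01,0,-0.0075],
    [0.01,0,-0.0075],
    [0.001,0,0.0032],
    [0.001,0,0.0032],
    [0,0,0]
  ],
  "rot": [
    [0,0,0],
    [0,0,0],
    [0,0,0],
    [0,0,0],
    [0,0,0],
    [0,0,0],
    [0,0,0]
  ],
  "hand": [-1,-1,-1,-1,-1,-1,-1]
}}

```text
clock: 17.52
position: [0.6111, 0.1132, 0.19]
ee_rot: [0.317, -0.01, 0.948, 0.003]
contact_force: [-0.4, 0.5, -1.7]
width: 0.0286
gripper_force: 78.6
```

```bash
python3 st.py
```

```text
(array([0.6111, 0.1132, 0.19  ]), 'th', np.float64(37.01), 'psi', np.float64(1.21)) [ 0.099  0.128  2.019 -0.136  0.353 -1.38 ] [-0.36  0.5  -1.72] [-0.025  0.631  0.046] 17.525
t 20.009999999999998 rail centre in pair frame mm [  7.4  -0.4 -15.1]
```

Emit:
{"fn": "apply_moves", "kwargs": {
  "xyz": [
    [0.001,0,0.0032],
    [0,0,0]
  ],
  "rot": [
    [0,0,0],
    [0,0,0]
  ],
  "hand": [-1,-1]
}}

```text
clock: 17.77
position: [0.6113, 0.1132, 0.1891]
ee_rot: [0.317, -0.01, 0.948, 0.003]
contact_force: [-0.8, -0.8, -2.5]
width: 0.0287
gripper_force: 78.6
```

```bash
python3 st.py
```

```text
(array([0.6113, 0.1132, 0.1891]), 'th', np.float64(37.01), 'psi', np.float64(1.21)) [ 0.099  0.13   2.02  -0.137  0.35  -1.379] [-0.79 -0.79 -2.46] [-0.023  0.688 -0.006] 17.775
t 20.009999999999998 rail centre in pair frame mm [  7.5  -0.4 -14.1]
```

Emit:
{"fn": "apply_moves", "kwargs": {
  "xyz": [
    [0.001,0,0.0032],
    [0,0,0],
    [0.001,0,0.0032],
    [0,0,0]
  ],
  "rot": [
    [0,0,0],
    [0,0,0],
    [0,0,0],
    [0,0,0]
  ],
  "hand": [-1,-1,-1,-1]
}}

```text
clock: 18.27
position: [0.6121, 0.1133, 0.1874]
ee_rot: [0.318, -0.01, 0.948, 0.003]
contact_force: [-0.7, -0.5, -1.6]
width: 0.0288
gripper_force: 78.8
```

```bash
python3 st.py
```

```text
(array([0.6121, 0.1133, 0.1874]), 'th', np.float64(37.04), 'psi', np.float64(1.21)) [ 0.099  0.133  2.022 -0.139  0.345 -1.378] [-0.75 -0.45 -1.56] [ 0.002  0.567 -0.003] 18.275
t 20.04 rail centre in pair frame mm [  7.4  -0.5 -12.3]
```

Emit:
{"fn": "apply_moves", "kwargs": {
  "xyz": [
    [0.0007,0,0.0022],
    [0,0,0]
  ],
  "rot": [
    [0,0,0],
    [0,0,0]
  ],
  "hand": [-1,-1]
}}

```text
clock: 18.52
position: [0.6123, 0.1133, 0.1871]
ee_rot: [0.318, -0.01, 0.948, 0.003]
contact_force: [-3.4, 0.5, 1.0]
width: 0.0287
gripper_force: 79.2
```

```bash
python3 st.py
```

```text
(array([0.6123, 0.1133, 0.1871]), 'th', np.float64(37.07), 'psi', np.float64(1.21)) [ 0.099  0.134  2.022 -0.14   0.343 -1.377] [-3.36  0.51  0.99] [-0.016  0.431  0.005] 18.525
t 20.07 rail centre in pair frame mm [  7.3  -0.5 -11.9]
```

```bash
python3 - <<'E'
from pr import *
c=grab("wrist");g=cv2.cvtColor(c["px"],cv2.COLOR_RGB2GRAY).astype(int)
h=cv2.cvtColor(c["px"],cv2.COLOR_RGB2HSV).astype(int)
m=((h[...,0]>45)&(h[...,0]<90)&(h[...,1]>90)).astype(np.uint8)
N,l,st,ce=cv2.connectedComponentsWithStats(m)
for i in range(1,N):
    if st[i,4]>20: print(st[i].tolist(),ce[i].round(1))
for p in(RC,RC+[0,.07,0],RC-[0,.07,0]): print(np.round(proj(c,p),1))
for u in(100,110,415,425): print(u,g[225:345:2,u].tolist())
pickle.dump(c,open("w6.pkl","wb"))
c=grab("scene");pickle.dump(c,open("s6.pkl","wb"))
h=cv2.cvtColor(c["px"],cv2.COLOR_RGB2HSV).astype(int)
y=((h[...,0]>18)&(h[...,0]<33)&(h[...,1]>150)&(h[...,2]>90)).astype(np.uint8);N,l,st,ce=cv2.connectedComponentsWithStats(y)
for i in range(1,N):
    if st[i,4]>15: print("yel",st[i].tolist(),ce[i].round(1))
print("rail",np.round(proj(c,RC),1),np.round(proj(c,RC-[0,.07,0]),1))
E
```

```text
[0, 21, 16, 36, 299] [ 4.8 39.2]
[379, 317, 15, 19, 129] [386.1 326.2]
[123, 318, 15, 19, 114] [130.1 327.2]
[258.7 308.9]
[377.1 309.4]
[138.6 308.4]
100 [172, 174, 232, 230, 232, 231, 230, 230, 231, 229, 230, 231, 230, 229, 229, 232, 232, 231, 229, 230, 230, 229, 229, 231, 233, 232, 231, 230, 229, 227, 230, 135, 125, 127, 136, 141, 143, 149, 144, 32, 36, 36, 35, 36, 37, 37, 35, 35, 36, 38, 36, 37, 37, 37, 39, 38, 38, 39, 37, 39]
110 [169, 176, 231, 228, 229, 228, 229, 230, 230, 229, 228, 228, 229, 230, 227, 228, 231, 232, 231, 230, 229, 229, 228, 229, 231, 231, 232, 231, 231, 230, 233, 107, 124, 128, 138, 132, 32, 35, 36, 36, 38, 37, 37, 37, 35, 35, 37, 36, 37, 37, 38, 39, 38, 38, 36, 37, 38, 38, 38, 36]
415 [65, 82, 89, 111, 110, 113, 114, 116, 118, 63, 66, 83, 125, 125, 122, 138, 232, 230, 230, 230, 230, 229, 228, 229, 231, 231, 230, 229, 230, 230, 224, 120, 127, 132, 140, 143, 149, 152, 52, 37, 36, 37, 35, 37, 37, 36, 37, 37, 37, 35, 35, 37, 36, 35, 37, 37, 37, 38, 38, 38]
425 [29, 27, 26, 50, 74, 74, 68, 68, 66, 68, 66, 67, 69, 67, 89, 137, 239, 143, 127, 124, 113, 212, 232, 229, 229, 229, 230, 231, 231, 231, 191, 120, 127, 132, 140, 141, 149, 149, 151, 167, 182, 182, 30, 36, 36, 36, 36, 37, 37, 36, 35, 36, 36, 37, 35, 37, 35, 35, 38, 38]
yel [328, 162, 10, 5, 25] [333.8 163.2]
yel [280, 165, 8, 23, 103] [283.7 178.1]
yel [327, 165, 10, 11, 64] [331.6 169.7]
yel [321, 172, 14, 22, 184] [327.4 183.5]
rail [299.3 158.6] [291.  184.8]
```

```bash
python3 - <<'E'
from pr import *
c=pickle.load(open("w6.pkl","rb"))
g=cv2.cvtColor(c["px"],cv2.COLOR_RGB2GRAY).astype(float)
for u in(105,425):
    col=g[280:294,u];print(u,col.tolist())
Tc=cur();P=Tc@np.linalg.inv(tool([0,0,0],0,0,17))
for v in(285.5,286.5):
  for u in(105,425):
    o,d=ray(c,u,v);  # plane through camera & rail-direction: normal perpendicular to rail y and d
    yv=np.array([-np.sin(np.radians(1.2)),np.cos(np.radians(1.2)),0]);n=np.cross(yv,d);n/=np.linalg.norm(n)
    if n[2]<0:n=-n
    # intersect: axis = points with n.(X-o)=+12.5mm (rail above edge plane in image-down side), and pair lz=-12.5
    A=np.array([n[[0,2]],P[[0,2],2]]);dist=n@(RC-o)*1e3
    s=np.sign(dist);b=np.array([s*.0125+n@o-n[1]*RC[1],-.0125+P[:3,2]@P[:3,3]-P[1,2]*RC[1]])
    X=np.linalg.solve(A,b);rc=np.array([X[0],RC[1],X[1]]);print(v,u,"dist est",dist.round(1),n.round(2),"RC",rc.round(4),"local",(P[:3,:3].T@(rc-P[:3,3])*1e3).round(1))
E
```

```text
105 [231.0, 231.0, 230.0, 230.0, 230.0, 233.0, 225.0, 136.0, 117.0, 124.0, 126.0, 128.0, 131.0, 137.0]
425 [231.0, 231.0, 231.0, 231.0, 228.0, 191.0, 110.0, 120.0, 123.0, 127.0, 129.0, 132.0, 137.0, 140.0]
285.5 105 dist est 13.1 [0.3  0.01 0.95] RC [0.6439 0.1135 0.2129] local [  7.   -0.5 -12.5]
285.5 425 dist est 13.0 [0.3  0.01 0.95] RC [0.6442 0.1135 0.213 ] local [  7.3  -0.5 -12.5]
286.5 105 dist est 12.6 [0.3  0.01 0.95] RC [0.6448 0.1135 0.2132] local [  7.9  -0.5 -12.5]
286.5 425 dist est 12.4 [0.3  0.01 0.95] RC [0.6451 0.1135 0.2133] local [  8.2  -0.5 -12.5]
```

```bash
python3 - <<'E'
from pr import *
T=pickle.load(open("top.pkl","rb"));S=pickle.load(open("scene.pkl","rb"))
h=cv2.cvtColor(T["px"],cv2.COLOR_RGB2HSV).astype(int)
y=((h[...,0]>18)&(h[...,0]<33)&(h[...,1]>120)&(h[...,2]>90))[195:280,335:400]
v,u=np.where(y);v=v+195;u=u+335;print(v.min(),v.max(),u[v==v.min()],u[v==v.max()])
for z in(.06,.1,.12): 
    a=plane(T,u[v==v.min()].mean(),v.min()-.5,z);b=plane(T,u[v==v.max()].mean(),v.max()+.5,z);print("top",z,a.round(4),b.round(4),"mid x",((a+b)/2)[0].round(4))
h=cv2.cvtColor(S["px"],cv2.COLOR_RGB2HSV).astype(int)
y=((h[...,0]>18)&(h[...,0]<33)&(h[...,1]>120)&(h[...,2]>90)).astype(np.uint8);k=np.zeros_like(y);k[265:325,130:220]=y[265:325,130:220]
v,u=np.where(k)
X=np.array([plane(S,a,b,.09) for a,b in zip(u,v)]);d=(X-PK)[:,:2]@np.array([np.cos(.055),np.sin(.055)]);print("scene extents along pair x at z=.09",d.min().round(4),d.max().round(4),"mid",((d.min()+d.max())/2).round(4))
E
```

```text
195 265 [339 340 356 358 362 365 386 387 399] [361 362]
top 0.06 [ 0.5575 -0.2889  0.06  ] [ 0.3519 -0.2716  0.06  ] mid x 0.4547
top 0.1 [ 0.5543 -0.2776  0.1   ] [ 0.3557 -0.2609  0.1   ] mid x 0.455
top 0.12 [ 0.5527 -0.2719  0.12  ] [ 0.3576 -0.2555  0.12  ] mid x 0.4552
scene extents along pair x at z=.09 -0.0811 0.0847 mid 0.0018
```

The contact onset was the same (-12.4 mm) at both offsets, so the contact is on the flat crown in each case, and the sideways force is friction. The wrist view puts the rail centre at x≈0.6445, so the first position was the centred one. I lift 2 mm, shift back and rest there.

Emit:
{"fn": "apply_moves", "kwargs": {
  "xyz": [
    [-0.002,0,-0.0064],
    [-0.007,0,0.0021],
    [-0.007,0,0.0021],
    [-0.0067,0,0.0021],
    [0.0008,0,0.0025],
    [0.0008,0,0.0025],
    [0,0,0]
  ],
  "rot": [
    [0,0,0],
    [0,0,0],
    [0,0,0],
    [0,0,0],
    [0,0,0],
    [0,0,0],
    [0,0,0]
  ],
  "hand": [-1,-1,-1,-1,-1,-1,-1]
}}

```text
clock: 19.5
position: [0.6183, 0.1134, 0.1895]
ee_rot: [0.318, -0.01, 0.948, 0.003]
contact_force: [-1.3, 0.3, -0.3]
width: 0.0287
gripper_force: 78.9
```

```bash
python3 st.py; python3 - <<'E'
from pr import *
RCb=np.array([.6445,.1135,.2135]);Tc=cur();P=Tc@np.linalg.inv(tool([0,0,0],0,0,17))
def rotd(T,deg,ax=P[:3,1],c=RCb):
    A=np.eye(4);A[:3,:3]=R.from_rotvec(np.radians(deg)*ax).as_matrix();A[:3,3]=c-A[:3,:3]@c;return A@T
T=plan(rotd(Tc,8),8,Tc,dp=4);T=plan(rotd(Tc,16),8,T,dp=4)
q=status.get_state()["qpos"]
for t in(4,8,12,16): q,e=ik(rotd(Tc,t),q);print(q.round(2),round(e,4))
E
```

```text
(array([0.6183, 0.1134, 0.1895]), 'th', np.float64(37.05), 'psi', np.float64(1.21)) [ 0.098  0.139  2.008 -0.134  0.353 -1.384] [-1.26  0.33 -0.34] [-0.02   0.478 -0.037] 19.5
t 20.049999999999997 rail centre in pair frame mm [  0.9  -0.4 -12.2]
8 rows xyz [0.0002, -0.0, -0.0021] rot [0.0, 0.0167, 0.0] | mm/row 0.6 deg 1.0
  after 4 [0.6166 0.1133 0.1914] th 33.04 psi 1.21
  after 8 [0.6151 0.1133 0.1935] th 29.03 psi 1.21
8 rows xyz [0.0001, 0.0, -0.002] rot [0.0, 0.0166, 0.0] | mm/row 0.6 deg 1.0
  after 4 [0.6139 0.1133 0.1955] th 25.05 psi 1.21
  after 8 [0.6128 0.1133 0.1977] th 21.07 psi 1.21
[ 0.09  0.15  1.95 -0.09  0.47 -1.43] 0.0
[ 0.09  0.16  1.89 -0.06  0.59 -1.46] 0.0
[ 0.09  0.18  1.83 -0.04  0.7  -1.48] 0.0
[ 0.08  0.2   1.76 -0.03  0.81 -1.49] 0.0
```

The headband rests lightly (about 2 N). Now I ease it upright about the rail.

Emit:
{"fn": "apply_moves", "kwargs": {
  "xyz": [
    [0.0002,0,-0.0021],
    [0.0002,0,-0.0021],
    [0.0002,0,-0.0021],
    [0.0002,0,-0.0021],
    [0.0002,0,-0.0021],
    [0.0002,0,-0.0021],
    [0.0002,0,-0.0021],
    [0.0002,0,-0.0021]
  ],
  "rot": [
    [0,0.0167,0],
    [0,0.0167,0],
    [0,0.0167,0],
    [0,0.0167,0],
    [0,0.0167,0],
    [0,0.0167,0],
    [0,0.0167,0],
    [0,0.0167,0]
  ],
  "hand": [-1,-1,-1,-1,-1,-1,-1,-1]
}}

```text
clock: 20.5
position: [0.615, 0.1133, 0.1933]
ee_rot: [0.25, -0.01, 0.968, 0.003]
contact_force: [-2.4, -0.1, 1.0]
width: 0.0283
gripper_force: 79.0
```

```bash
python3 st.py
```

```text
(array([0.615 , 0.1133, 0.1933]), 'th', np.float64(28.94), 'psi', np.float64(1.21)) [ 0.091  0.159  1.886 -0.061  0.593 -1.46 ] [-2.41 -0.11  0.98] [-0.089  0.44  -0.068] 20.5
t 11.940000000000001 rail centre in pair frame mm [  1.   -0.5 -12.1]
```

Emit:
{"fn": "apply_moves", "kwargs": {
  "xyz": [
    [0.0001,0,-0.002],
    [0.0001,0,-0.002],
    [0.0001,0,-0.002],
    [0.0001,0,-0.002],
    [0.0001,0,-0.002],
    [0.0001,0,-0.002],
    [0.0001,0,-0.002],
    [0.0001,0,-0.002]
  ],
  "rot": [
    [0,0.0167,0],
    [0,0.0167,0],
    [0,0.0167,0],
    [0,0.0167,0],
    [0,0.0167,0],
    [0,0.0167,0],
    [0,0.0167,0],
    [0,0.0167,0]
  ],
  "hand": [-1,-1,-1,-1,-1,-1,-1,-1]
}}

```text
clock: 21.5
position: [0.6128, 0.1133, 0.1976]
ee_rot: [0.182, -0.01, 0.983, 0.002]
contact_force: [-2.2, -0.4, 1.4]
width: 0.0289
gripper_force: 79.1
```

```bash
python3 st.py
```

```text
(array([0.6128, 0.1133, 0.1976]), 'th', np.float64(20.93), 'psi', np.float64(1.21)) [ 0.085  0.198  1.763 -0.031  0.816 -1.49 ] [-2.2  -0.35  1.44] [-0.027  0.328 -0.015] 21.5
t 3.9299999999999997 rail centre in pair frame mm [  0.7  -0.4 -12.1]
```

Emit:
{"fn": "apply_moves", "kwargs": {
  "xyz": [
    [0.0001,0,-0.002],
    [0.0001,0,-0.002],
    [0,0,-0.0015],
    [0,0,0],
    [0,0,0]
  ],
  "rot": [
    [0,0.0167,0],
    [0,0.0167,0],
    [0,0.006,0],
    [0,0,0],
    [0,0,0]
  ],
  "hand": [-1,-1,-1,-1,-1],
  "force": 30
}}

```text
clock: 22.12
position: [0.6126, 0.1133, 0.1991]
ee_rot: [0.162, -0.01, 0.987, 0.002]
contact_force: [0.2, -0.1, -0.2]
width: 0.0289
gripper_force: 78.8
```

```bash
python3 st.py
```

```text
(array([0.6126, 0.1133, 0.1991]), 'th', np.float64(18.68), 'psi', np.float64(1.21)) [ 0.083  0.212  1.728 -0.026  0.877 -1.496] [ 0.2  -0.09 -0.16] [-0.018  0.081  0.037] 22.125
t 1.6799999999999997 rail centre in pair frame mm [  0.3  -0.4 -12.4]
```

Emit:
{"fn": "apply_moves", "kwargs": {
  "xyz": [
    [0,0,0],
    [0,0,0],
    [0,0,0],
    [0,0,0],
    [0,0,0],
    [0,0,0],
    [0,0,0],
    [0,0,0]
  ],
  "rot": [
    [0,0,0],
    [0,0,0],
    [0,0,0],
    [0,0,0],
    [0,0,0],
    [0,0,0],
    [0,0,0],
    [0,0,0]
  ],
  "hand": [-0.33,-0.31,-0.28,-0.25,-0.2,-0.1,0,0.1],
  "force": 20
}}

```text
clock: 23.12
position: [0.6121, 0.1133, 0.1989]
ee_rot: [0.162, -0.01, 0.987, 0.002]
contact_force: [-0.4, 0.5, -0.5]
width: 0.047
gripper_force: 0.0
```

```bash
python3 st.py; python3 - <<'E'
from h import *
s=status.get_state();print(s["width"],s["gripper_force"])
c=grab("wrist");h=cv2.cvtColor(c["px"],cv2.COLOR_RGB2HSV).astype(int)
y=((h[...,0]>18)&(h[...,0]<33)&(h[...,1]>120)&(h[...,2]>90)).astype(np.uint8);N,l,st,ce=cv2.connectedComponentsWithStats(y)
for i in range(1,N):
    if st[i,4]>30: print("yel",st[i].tolist(),ce[i].round(1))
c=pickle.load(open("w6.pkl","rb"));h=cv2.cvtColor(c["px"],cv2.COLOR_RGB2HSV).astype(int)
y=((h[...,0]>18)&(h[...,0]<33)&(h[...,1]>120)&(h[...,2]>90)).astype(np.uint8);N,l,st,ce=cv2.connectedComponentsWithStats(y)
for i in range(1,N):
    if st[i,4]>30: print("before",st[i].tolist(),ce[i].round(1))
E
```

```text
(array([0.6121, 0.1133, 0.1989]), 'th', np.float64(18.62), 'psi', np.float64(1.21)) [ 0.083  0.211  1.728 -0.026  0.878 -1.496] [-0.35  0.46 -0.53] [-0.07   0.18   0.038] 23.125
t 1.620000000000001 rail centre in pair frame mm [  0.8  -0.5 -12.2]
0.04700487020270873 0.0
yel [203, 87, 107, 84, 3861] [258.4 127.7]
yel [236, 105, 40, 64, 2055] [255.3 134.2]
yel [290, 219, 13, 60, 405] [296.2 254.2]
yel [224, 223, 3, 34, 67] [225.3 239.4]
before [205, 92, 106, 80, 3680] [260.3 130.9]
before [238, 108, 39, 61, 1948] [256.8 136. ]
before [299, 224, 4, 15, 31] [300.7 231.1]
```

Released, and the pair stays put. Retreating along the tool axis, slowly first.

Emit:
{"fn": "apply_moves", "kwargs": {
  "xyz": [
    [0,0,-0.01],
    [0,0,-0.02],
    [0,0,-0.03],
    [0,0,-0.05],
    [0.01,0,-0.06],
    [0.02,0,-0.08],
    [0.03,0,-0.08],
    [0.03,0,-0.08]
  ],
  "rot": [
    [0,0,0],
    [0,0,0],
    [0,0,0],
    [0,0,0],
    [0,0,0],
    [0,0,0],
    [0,0,0],
    [0,0,0]
  ],
  "hand": [0.15,0.15,0.15,0.15,0.15,0.15,0.15,0.15]
}}

```text
clock: 24.18
position: [0.5463, 0.1119, 0.3089]
ee_rot: [0.162, -0.01, 0.987, 0.002]
contact_force: [0.0, -0.3, 0.3]
width: 0.0489
gripper_force: 0.0
```

Emit:
{"fn": "apply_moves", "kwargs": {
  "xyz": [
    [0.1,0,-0.06],
    [0.14,0,-0.04],
    [0.14,0,-0.04],
    [0.1,0,0],
    [0,0,0],
    [0,0,0],
    [0,0,0],
    [0,0,0]
  ],
  "rot": [
    [0,0,0],
    [0,0,0],
    [0,0,0],
    [0,0,0],
    [0,0,0],
    [0,0,0],
    [0,0,0],
    [0,0,0]
  ],
  "hand": [0.15,0.15,0.15,0.15,0.15,0.15,0.15,0.15]
}}

```text
clock: 25.18
position: [0.3983, 0.1087, 0.3008]
ee_rot: [0.162, -0.01, 0.987, 0.002]
contact_force: [1.1, -0.7, -0.9]
width: 0.0492
gripper_force: 0.0
```

```bash
python3 - <<'E'
from h import *
s=status.get_state();print(desc(cur()),s["clock"],s["contact_force"].round(1))
w=grab("wrist");c=grab("scene");t=grab("top")
def bgr(c):return cv2.cvtColor(c["px"],cv2.COLOR_RGB2BGR)
W=np.zeros((590,800,3),np.uint8)
W[:300,:400]=cv2.resize(bgr(w),(400,300));W[:300,400:]=cv2.resize(bgr(c)[90:240,180:380],(400,300));W[300:590,:400]=cv2.resize(bgr(t)[105:250,130:330],(400,290))
W[300:590,400:]=cv2.resize(bgr(c),(387,290))[:, :].copy() if False else cv2.resize(bgr(c),(400,290))
cv2.imwrite("pics/fin.png",W);pickle.dump((w,c,t),open("fin.pkl","wb"))
E
```

```text
(array([0.3983, 0.1087, 0.3008]), 'th', np.float64(18.62), 'psi', np.float64(1.19)) 25.175 [ 1.1 -0.7 -0.9]
```

View pics/fin.png

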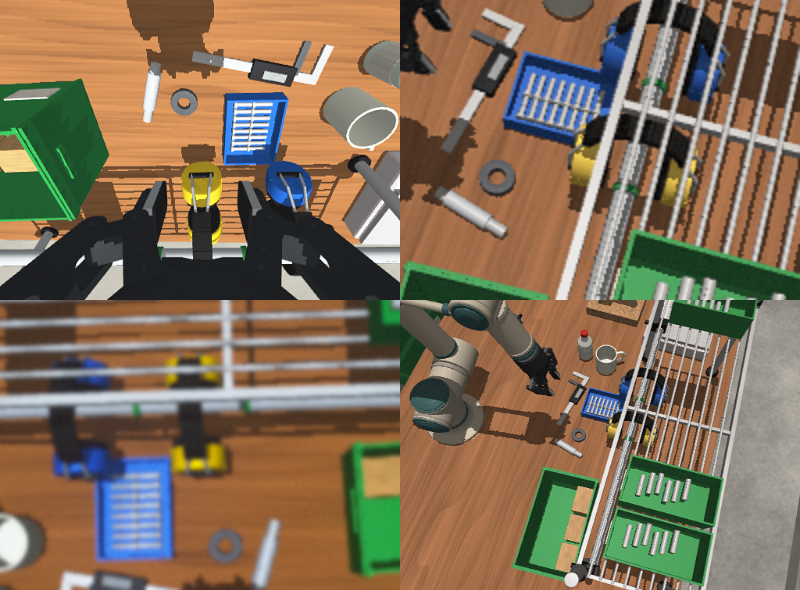

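The yellow pair hangs across the rail between the green rings, parallel to the blue pair, with one cup in front and one behind. The arm is clear and the other things are untouched. I let a second pass and check that it is still.

Emit:
{"fn": "apply_moves", "kwargs": {
  "xyz": [
    [0,0,0],
    [0,0,0],
    [0,0,0],
    [0,0,0],
    [0,0,0],
    [0,0,0],
    [0,0,0],
    [0,0,0]
  ],
  "rot": [
    [0,0,0],
    [0,0,0],
    [0,0,0],
    [0,0,0],
    [0,0,0],
    [0,0,0],
    [0,0,0],
    [0,0,0]
  ],
  "hand": [0.15,0.15,0.15,0.15,0.15,0.15,0.15,0.15]
}}

```text
clock: 26.32
position: [0.3974, 0.1088, 0.3007]
ee_rot: [0.162, -0.01, 0.987, 0.002]
contact_force: [-0.2, -0.2, 0.2]
width: 0.0492
gripper_force: 0.0
```

```bash
python3 - <<'E'
from h import *
w,c,t=pickle.load(open("fin.pkl","rb"))
def y(c,r,lo=18,hi=33):
    h=cv2.cvtColor(c["px"],cv2.COLOR_RGB2HSV).astype(int);m=((h[...,0]>lo)&(h[...,0]<hi)&(h[...,1]>130)&(h[...,2]>90));v,u=np.where(m);k=(u>r[0])&(u<r[2])&(v>r[1])&(v<r[3]);return k.sum(),u[k].mean().round(2),v[k].mean().round(2)
for i in range(4):
    print("scene",y(c,(255,140,340,200)),"wrist",y(w,(225,200,290,320)));c=grab("scene");w=grab("wrist")
# tilt: front and rear yellow cups vs blue pair's (same tilt if straight): front cup centroid heights/offsets in top view
for nm,lo,hi,ra,rb in(("yel",18,33,(212,175,250,200),(212,128,242,150)),("blue",105,125,(155,170,180,200),(155,128,185,150))):
    a=y(t,ra,lo,hi);b=y(t,rb,lo,hi);print(nm,a,b,"row mid",(a[2]+b[2])/2)
print(status.get_state()["clock"])
E
```

```text
scene (np.int64(415), np.float64(293.36), np.float64(175.83)) wrist (np.int64(2405), np.float64(259.05), np.float64(243.8))
scene (np.int64(417), np.float64(293.55), np.float64(175.92)) wrist (np.int64(2415), np.float64(259.0), np.float64(244.08))
scene (np.int64(414), np.float64(293.43), np.float64(175.81)) wrist (np.int64(2415), np.float64(259.0), np.float64(244.1))
scene (np.int64(414), np.float64(293.42), np.float64(175.87)) wrist (np.int64(2415), np.float64(258.99), np.float64(244.05))
yel (np.int64(267), np.float64(229.34), np.float64(184.19)) (np.int64(139), np.float64(226.41), np.float64(139.14)) row mid 161.665
blue (np.int64(178), np.float64(170.74), np.float64(186.87)) (np.int64(71), np.float64(176.52), np.float64(141.48)) row mid 164.175
26.725
```

```bash
python3 - <<'E'
from h import *
w=grab("wrist");h=cv2.cvtColor(w["px"],cv2.COLOR_RGB2HSV).astype(int)
for n,lo,hi,x0,x1,yr in(("yel",18,33,225,290,.1135),("blue",105,125,335,405,.29)):
    m=((h[...,0]>lo)&(h[...,0]<hi)&(h[...,1]>130)&(h[...,2]>60));m[:,:x0]=0;m[:,x1:]=0;m[:200]=0;m[275:]=0
    v,u=np.where(m);k=v<268
    tops=np.percentile(v,1);uu=u[v<=tops+1].mean();print(n,"top row",tops,"u",uu,"u range",u.min(),u.max(),"x at z=.06:",plane(w,uu,tops,.06).round(4))
    # dark slot inside
    d=(h[...,2]<50);d[:,:x0+10]=0;d[:,x1-10:]=0;d[:int(tops)+2]=0;d[int(tops)+22:]=0;v,u=np.where(d)
    if len(v)>10: print("  slot",u.mean().round(1),v.mean().round(1),len(v),plane(w,u.mean(),v.mean(),.103).round(4))
E
```

```text
yel top row 208.0 u 257.8490566037736 u range 231 283 x at z=.06: [0.5684 0.1108 0.06  ]
  slot 257.6 223.4 134 [0.562  0.1104 0.103 ]
blue top row 201.0 u 343.5 u range 335 399 x at z=.06: [0.5518 0.2435 0.06  ]
  slot 369.8 221.4 58 [0.555  0.2717 0.103 ]
```

```bash
python3 -c "
from rig import job
print(job.sign_off())"
```

```text
the job is handed in; nothing more can be done
None
```

The yellow ear defenders hang straight and still (within about 1° by the camera check) across the rail between the two green rings, one cup in front and one behind; the other things were left alone, and the job was handed in at about 27 s.

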